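# Knock the finished test cartridges out of the heater block

## Task

The tests have run: turn the red heater knob anticlockwise to off, without touching the black knobs beside it. Then push each white cartridge, which sits flush and stuck in its nest of the heater block, up from below by lifting the blue grip of the knockout rod in front of it, take it out and lay it flat in the blue tray. Leave all the knockout rods fully down again, the heater off, and everything else where it stands.

Things in the scene. Friction and masses are not known exactly. Their poses are not given: they have to be found in the camera images.
- block: fixed heater block, aluminium plate 96 x 264 mm on two grey cheeks, top face 60 mm above the worktop. Origin: on the worktop under its middle; y axis along the row of four nests, x axis away from the blue lift grips. Nests (68.5 x 28.5 mm, long side along x, 18 mm deep, floor 42 mm above the worktop, 18 mm rod hole in the middle) at x = 0, y = +90, +30, -30, -90 mm
- rod1 (a joint): knockout rod 1, under the nest at y = +90 mm of the block: height in m, 0 down to 0.015 fully up; friction (about 5 N) keeps it where it is left. Its 13 mm steel tip starts 1 mm below the nest floor, so fully up it lifts the cartridge 14 mm
- lift1 (a point): middle of the blue grip of knockout rod 1 (22 mm along the block's x, 14 mm along its y, 24 mm high; this point 12 mm below its top, 67 mm above the worktop when down), on a post 78 mm in front (-x of the block) of the nest's middle; lifting it raises the rod, pushing it lowers the rod
- rod2 (a joint): knockout rod 2, under the nest at y = +30 mm of the block: height in m, 0 down to 0.015 fully up; friction (about 5 N) keeps it where it is left. Its 13 mm steel tip starts 1 mm below the nest floor, so fully up it lifts the cartridge 14 mm
- lift2 (a point): middle of the blue grip of knockout rod 2 (22 mm along the block's x, 14 mm along its y, 24 mm high; this point 12 mm below its top, 67 mm above the worktop when down), on a post 78 mm in front (-x of the block) of the nest's middle; lifting it raises the rod, pushing it lowers the rod
- rod3 (a joint): knockout rod 3, under the nest at y = -30 mm of the block: height in m, 0 down to 0.015 fully up; friction (about 5 N) keeps it where it is left. Its 13 mm steel tip starts 1 mm below the nest floor, so fully up it lifts the cartridge 14 mm
- lift3 (a point): middle of the blue grip of knockout rod 3 (22 mm along the block's x, 14 mm along its y, 24 mm high; this point 12 mm below its top, 67 mm above the worktop when down), on a post 78 mm in front (-x of the block) of the nest's middle; lifting it raises the rod, pushing it lowers the rod
- rod4 (a joint): knockout rod 4, under the nest at y = -90 mm of the block: height in m, 0 down to 0.015 fully up; friction (about 5 N) keeps it where it is left. Its 13 mm steel tip starts 1 mm below the nest floor, so fully up it lifts the cartridge 14 mm
- lift4 (a point): middle of the blue grip of knockout rod 4 (22 mm along the block's x, 14 mm along its y, 24 mm high; this point 12 mm below its top, 67 mm above the worktop when down), on a post 78 mm in front (-x of the block) of the nest's middle; lifting it raises the rod, pushing it lowers the rod
- cartridge1: white test cartridge 1 with a grey window and a green end band, 66 x 26 x 18 mm (x, y, z), 30 g, may be absent. Origin: centre of its underside. At the start it sits in one of the nests, which one varies, its top flush with the block
- cartridge2: white test cartridge 2 with a grey window and a green end band, 66 x 26 x 18 mm (x, y, z), 30 g, may be absent. Origin: centre of its underside. At the start it sits in one of the nests, which one varies, its top flush with the block
- cartridge3: white test cartridge 3 with a grey window and a green end band, 66 x 26 x 18 mm (x, y, z), 30 g, may be absent. Origin: centre of its underside. At the start it sits in one of the nests, which one varies, its top flush with the block
- cartridge4: white test cartridge 4 with a grey window and a green end band, 66 x 26 x 18 mm (x, y, z), 30 g, may be absent. Origin: centre of its underside. At the start it sits in one of the nests, which one varies, its top flush with the block
- tray: blue open tray, 260 x 134 mm (x, y), 20 mm high, walls and floor 5 mm thick, 0.6 kg, loose. Origin: centre of its underside
- red_knob (a joint): angle of the red heater knob in rad: 0 is off, with its white pointer line at the red mark, at its anticlockwise stop; grows clockwise seen from above to 1.5; turns stiffly (0.04 N m)
- red_knob_grip (a point): on the axis of the red knob at grip height, 71 mm above the worktop. The grip is an upright bar 32 mm long (this point's x axis), 14 mm wide (its y axis), top 7 mm above this point; under it a disc 34 mm across, top 23 mm below this point. It stands in a row with two black knobs like it, 62 mm apart, on the white panel
- panel: white control panel 200 x 84 x 34 mm (x, y, z), fixed; the three knobs stand at x = -62, 0, +62 mm of it, which is where varies. Origin: centre of its underside
- black_knob1_base: one black knob beside the red one, same shape and size, with its round base. Origin: on its axis at the panel's top; must not be touched
- black_knob2_base: the other black knob, likewise
- stapler: dark stapler, 125 mm long, a bystander. Origin: centre of its underside
- tape_roll: roll of beige tape, 94 mm across, 25 mm high, a bystander. Origin: centre of its underside
Things that resemble listed ones, but are neither listed nor needed, are in the scene too. What is shaped like the cartridge4 but orange is not meant.

How it is judged (in metres and radians):
On the way, in this order (a step that is already met when the one before it is completed fails the run):
1. the heater is switched off: red knob within 0.1 rad of its off stop (value of joint red_knob below 0.1 rad), for 0.2 s.
2. a cartridge is pushed up at least 10 mm in its nest by a knockout rod (value of joint any of rod1, rod2, rod3, rod4 above 0.01 m and ((z of cartridge1 in the frame of block between 0.052 and 0.06 m and x of cartridge1 in the frame of block between -0.006 and 0.006 m and horizontal distance between cartridge1 and block below 0.11 m) or (z of cartridge2 in the frame of block between 0.052 and 0.06 m and x of cartridge2 in the frame of block between -0.006 and 0.006 m and horizontal distance between cartridge2 and block below 0.11 m) or (z of cartridge3 in the frame of block between 0.052 and 0.06 m and x of cartridge3 in the frame of block between -0.006 and 0.006 m and horizontal distance between cartridge3 and block below 0.11 m) or (z of cartridge4 in the frame of block between 0.052 and 0.06 m and x of cartridge4 in the frame of block between -0.006 and 0.006 m and horizontal distance between cartridge4 and block below 0.11 m))), for 0.2 s.
At the end, for the whole second after the job is handed in: every cartridge present lies flat (within 0.15 rad, either face up) and still on the floor of the tray, on no other cartridge; all four knockout rods are down to within 3 mm; the red knob is within 0.1 rad of off (value of joint red_knob below 0.1 rad and value of joint each of rod1, rod2, rod3, rod4 below 0.003 m and x of cartridge1 in the frame of tray between -0.128 and 0.128 m and y of cartridge1 in the frame of tray between -0.065 and 0.065 m and z of cartridge1 in the frame of tray between 0 and 0.027 m and angle between the z axis of each of cartridge1, cartridge2, cartridge3, cartridge4 and the z axis of tray, either way round below 0.15 rad and linear speed of each of cartridge1, cartridge2, cartridge3, cartridge4 below 0.02 m/s and ((z of cartridge1 in the frame of tray between 0 and 0.009 m and angle between cartridge1's own z axis and vertical below 0.5 rad) or (z of cartridge1 in the frame of tray between 0.019 and 0.027 m and angle between cartridge1's own z axis and vertical above 2.6 rad)) and x of cartridge2 in the frame of tray between -0.128 and 0.128 m and y of cartridge2 in the frame of tray between -0.065 and 0.065 m and z of cartridge2 in the frame of tray between 0 and 0.027 m and ((z of cartridge2 in the frame of tray between 0 and 0.009 m and angle between cartridge2's own z axis and vertical below 0.5 rad) or (z of cartridge2 in the frame of tray between 0.019 and 0.027 m and angle between cartridge2's own z axis and vertical above 2.6 rad)) and x of cartridge3 in the frame of tray between -0.128 and 0.128 m and y of cartridge3 in the frame of tray between -0.065 and 0.065 m and z of cartridge3 in the frame of tray between 0 and 0.027 m and ((z of cartridge3 in the frame of tray between 0 and 0.009 m and angle between cartridge3's own z axis and vertical below 0.5 rad) or (z of cartridge3 in the frame of tray between 0.019 and 0.027 m and angle between cartridge3's own z axis and vertical above 2.6 rad)) and x of cartridge4 in the frame of tray between -0.128 and 0.128 m and y of cartridge4 in the frame of tray between -0.065 and 0.065 m and z of cartridge4 in the frame of tray between 0 and 0.027 m and ((z of cartridge4 in the frame of tray between 0 and 0.009 m and angle between cartridge4's own z axis and vertical below 0.5 rad) or (z of cartridge4 in the frame of tray between 0.019 and 0.027 m and angle between cartridge4's own z axis and vertical above 2.6 rad))); the robot touches nothing.
It fails at once if a black knob is touched (over 1 N) (contact force between any of the fingers, the arm and black_knob1_base above 1 N or contact force between any of the fingers, the arm and black_knob2_base above 1 N).
It fails at once if a knockout rod is raised over 8 mm while the heater is still on (red knob over 0.25 rad) (value of joint red_knob above 0.25 rad and value of joint any of rod1, rod2, rod3, rod4 above 0.008 m).
It fails at once if the stapler or the tape roll is moved over 20 mm (distance of any of stapler, tape_roll from where it was at the start of the episode above 0.02 m).
Of cartridge1, cartridge2, cartridge3, cartridge4 only 3 to 4 are there at a start; the rules pass over those that are not, and their reading is None.
At some moment in a run one of tray may be knocked a few centimetres aside while the robot is not near it.
Once in a run the grip may slacken for a moment while it holds something.
It also fails if it takes over 210 s, if anything falls off the work surface, if the arm or the gripper's body presses on something with over 40 N, if the wrist force passes 120 N, or if a joint passes its speed limit or range.

## Robot

A 7-joint arm with a two-finger parallel gripper is mounted at the origin on a cart in front of the work surface, level with it; the furniture and walls round the work are solid. World frame = base frame: x ahead of the robot, y to its left, z up, the work surface at z = 0. Lengths are in m, angles in degrees, forces in N, time in s.
With the tool pointing down it reaches from about 0.425 to 0.875 m from the base axis. Payload 4.7 kg.
Tool frame: the origin (TCP) lies at the very end of the fingers, on their centre line; the grasp point (between the pads) lies 19 mm behind it (env.grasp_offset is the distance from the TCP to the grasp point, in m); z points along the fingers, y is the line along which they close (so a half turn about z gives the same grasp; the last joint's range is limited). The gripper opens to 87 mm and grips with 3 to 60 N. Pads are 19 mm wide; open, the fingers measure 117 mm over their backs; the gripper's body (75 mm by 190 mm) begins 51 mm behind the grasp point.
Start: joints at [-73.218, 18.392, -4.016, 83.108, 1.295, 78.541, -3.26], TCP at [0.179, 0.625, 0.196] pointing down, gripper open.
Joint ranges: [-163.93, 163.93], [-17.29, 119.83], [-79.2, 71.16], [3.27, 140.29], [-89.18, 269.18], [5.43, 117.66], [-154.24, 154.24]. Speed limits (degrees/s): [147.25, 147.25, 180, 180, 180, 180, 180].

## Interface

Orientations are given as [roll, pitch, yaw] about the fixed x, y, z axes, in that order (R = Rz(yaw) Ry(pitch) Rx(roll)).
In Python, from cell import env gives the robot as it stands. The module is installed in compiled form; this text tells all that it offers.
- The arm moves only by the tool drive_tool, never from a script. Its argument "moves" is one flat list of numbers, 5 for each row, row after row: the shift along the tool's x, y, z in units of 40 mm (1.0 is 40 mm), then the turn about the tool's z in units of 10 degrees (1.0 is 10 degrees), then the finger opening in mm, from 0 to 87. A call has 1 to 5 rows; each row is the pose to reach, as a shift and turn from the pose commanded when the call began, along the tool's axes at that moment; what a row does not reach only later rows make up. A row lasts 1/8 s, in which the tool goes at most 62.5 mm and 10.7 degrees, less where a joint would pass 70% of its speed; a pose out of reach is approached as far as the arm can. A call with a gripper value outside its range is refused whole. The fingers move at their own pace and stop on an object; "squeeze" is the grip in N (left out, the last holds). Time passes only in rows, so rows that repeat a pose let the fingers close. It gives the time, the measured TCP pose, the force, the opening and the grip force at its end, in the units of the state.
- env.get_obs(): the state, without advancing time (a new reading comes with each control period).
- env.read_camera(name): name is "scene" or "top"; returns (picture, depth): 420x560x3 uint8, red, green, blue; 420x560 float32, m along the optical axis (not along the pixel's ray), 0 where there is no reading.
- env.camera_model(name): a dict with "K" (3x3 intrinsics, pixels), "rvec" (rotation vector, rad) and "tvec" (3), from world to camera coordinates, as OpenCV has them. Camera axes: x right, y down, z forward; pixel columns grow to the right and rows downward; lengths in m; the calibration is good to about 2 mm. A picture is of the moment at which its call begins. camera_model takes no time and is no camera call.
- env.sign_off(): hands the job in; it is judged then, once.
The state is a dict: "time_s": time; "qpos": joint angles; "joint_velocities": joint speeds; "effort": joint torques, N m; "tool_pos": TCP position; "tool_rot": TCP orientation; "force": force on the tool from outside, world axes, zero at the start; "wrist_torque": the same for the moment, N m; "grip_width": finger opening in m; "grasp_force": force on a finger pad.
Only numpy, scipy, OpenCV 4.12 (cv2) and the standard library are available. Lean on these libraries where they do the work, as an engineer would, in place of code of your own. Each camera call takes 0.05 s, during which the arm holds its last target. There are 200 camera calls.

## Working session

There is one attempt and no reset: what is moved stays moved. The work goes in short steps, Python scripts to look and compute and a tool call to move; the robot and the scene stay as the last step left them, time stands still between calls to the robot, and variables do not carry over. Pictures are saved under pics/ and viewed, at most 14 in all, crops included, and the job is handed in when it is done.

Besides the shell and the picture viewer there is one more tool, called after "Emit:" by a JSON object that holds its "method" and its "body". drive_tool: Moves the arm, as the interface text tells. Its arguments: {"type":"object","properties":{"moves":{"type":"array","items":{"type":"number"}},"squeeze":{"type":"number"}},"required":["moves"]}

```bash
mkdir -p pics; cat > h.py <<'E'
from cell import env
import numpy as np, cv2
def cam(n):
    m=env.camera_model(n); K=np.array(m["K"]); R=cv2.Rodrigues(np.array(m["rvec"],float))[0]; t=np.array(m["tvec"],float).ravel()
    return K,R,t
def ray(n,u,v,z):
    K,R,t=cam(n); d=R.T@np.linalg.solve(K,[u,v,1.]); c=-R.T@t
    return c+d*(z-c[2])/d[2]
def proj(n,P):
    K,R,t=cam(n); p=K@(R@np.array(P,float)+t); return p[:2]/p[2]
def cloud(n,depth):
    K,R,t=cam(n); v,u=np.mgrid[:420,:560]
    d=np.stack([(u-K[0,2])/K[0,0]*depth,(v-K[1,2])/K[1,1]*depth,depth],-1)
    return (d-t)@R
def save(name,im,crop=None,s=1):
    if crop: x0,y0,x1,y1=crop; im=im[y0:y1,x0:x1]
    im=cv2.resize(im,None,fx=s,fy=s,interpolation=cv2.INTER_CUBIC)
    cv2.imwrite('pics/'+name+'.png',im[:,:,::-1])
E
python3 - <<'E'
from h import *
for n in("scene","top"):
    im,d=env.read_camera(n); np.savez(n+'0.npz',im=im,d=d); save(n+'0',im,s=1.42)
    K,R,t=cam(n); print(n,K[0,0],-R.T@t,R[2])
print(env.get_obs())
E
```

```text
scene 499.46422671959937 [-0.20454695 -1.21601156  0.81863297] [ 0.47774816  0.74368409 -0.46764375]
top 427.42674911610305 [ 0.4545881  -0.04257636  1.20453626] [ 0.06497856 -0.02406663 -0.9975964 ]
{'time_s': 0.1, 'qpos': array([-73.21804333,  18.43750718,  -4.0163851 ,  83.1657364 ,
         1.29807468,  78.53939093,  -3.26073579]), 'joint_velocities': array([ 0.06645285, -0.03836119, -0.06366182, -0.08219201, -0.09698962,
        0.02914666,  0.08895291]), 'effort': array([-3.56264773e-04, -4.92574489e+01, -4.06102845e-01, -3.13396525e+01,
       -6.42971951e-02,  3.94211628e-02,  5.22890139e-05]), 'tool_pos': array([0.17880018, 0.6243904 , 0.19515956]), 'tool_rot': array([-1.79902767e+02,  7.96496167e-03,  1.64028284e+02]), 'force': array([-0.52561045, -0.7974802 ,  0.18638579]), 'wrist_torque': array([ 0.00289265,  0.03748091, -0.0010485 ]), 'grasp_force': 0.0, 'grip_width': 0.0868540827121496}
```

View pics/scene0.png

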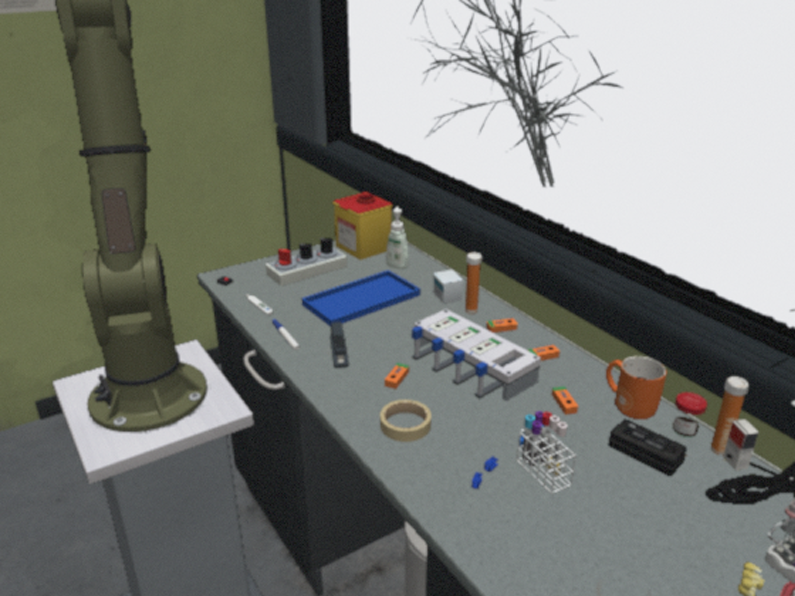

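View pics/top0.png

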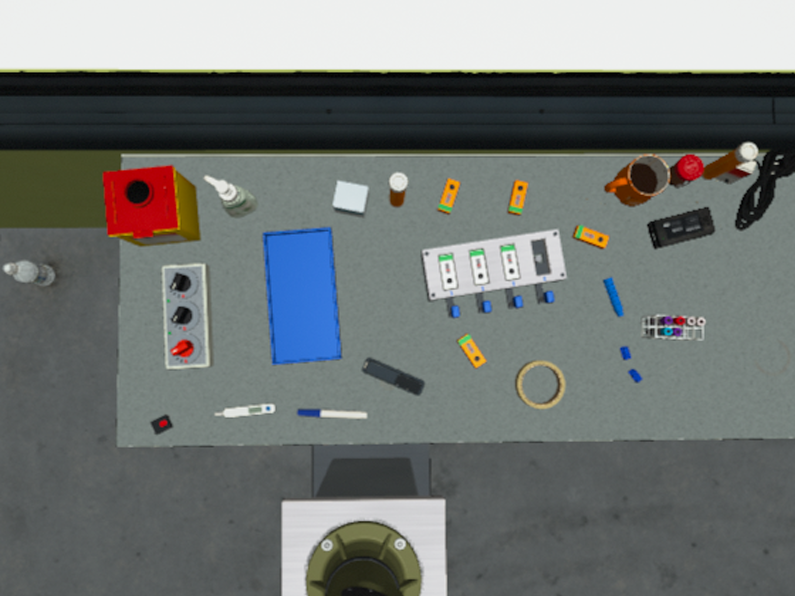

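The top view (enlarged by 1.42) shows the red knob at (184,349), with black knobs at (182,316) and (180,283). The tray is at (302,296) and the block at (495,265). White cartridges sit at (447,270), (479,265) and (511,261); the right nest (541,257) is empty. The blue grips are at (455,311), (486,306), (517,301) and (548,297). The orange look-alikes and the loose blue bits at (625,353), (635,376) and (613,297) are decoys.

```bash
python3 - <<'E'
from h import *
f=np.load('top0.npz'); im,d=f['im'],f['d']; P=cloud('top',d)
print(proj('top',[.179,.625,.2]),proj('scene',[.179,.625,.2]))
hsv=cv2.cvtColor(im,cv2.COLOR_RGB2HSV)
def comps(m,name,amin,zt):
    n,l,s,c=cv2.connectedComponentsWithStats(m.astype(np.uint8))
    for i in range(1,n):
        if s[i,4]<amin: continue
        u,v=c[i]; z=np.median(P[...,2][l==i]) 
        pts=np.argwhere(l==i)[:,::-1].astype(np.float32)
        w=np.array([ray('top',a,b,zt)[:2] for a,b in pts],np.float32)
        r=cv2.minAreaRect(w)
        print(name,np.round(c[i],1),s[i,4],'z%.3f'%z,'c',np.round(w.mean(0),4),'rect',np.round(r[0],4),np.round(r[1],4),round(r[2],1))
blue=(hsv[...,0]>100)&(hsv[...,0]<125)&(hsv[...,1]>150)&(hsv[...,2]>60)
comps(blue,'blue',20,.079); 
comps(blue&(np.arange(560)[None]<260),'tray',2000,.02)
red=((hsv[...,0]<8)|(hsv[...,0]>172))&(hsv[...,1]>150)&(hsv[...,2]>80)
comps(red,'red',20,.078)
# block top by depth
z=P[...,2]
blk=(abs(z-.06)<.008)&(P[...,0]>.3)
comps(blk,'block',1500,.06)
w=(hsv[...,1]<40)&(hsv[...,2]>190)
comps(w,'white',40,.06)
comps(w&(np.arange(560)[None]<160),'panel',300,.034)
save('knob',im,(100,170,260,280),4)
save('blk',im,(280,150,420,240),5)
E
```

```text
[-23.95962347 366.66773689] [ 96.7317671  133.55717285]Traceback (most recent call last):
  File "<stdin>", line 15, in <module>
  File "<stdin>", line 11, in comps
  File "h.py", line 7, in ray
    K,R,t=cam(n); d=R.T@np.linalg.solve(K,[u,v,1.]); c=-R.T@t
          ~~~^^^
  File "h.py", line 4, in cam
    m=env.camera_model(n); K=np.array(m["K"]); R=cv2.Rodrigues(np.array(m["rvec"],float))[0]; t=np.array(m["tvec"],float).ravel()
ValueError: time passes only in moves, steps and waits
```

```bash
python3 - <<'E'
s=open('h.py').read()
s=s.replace("def cam(n):","from functools import lru_cache\n@lru_cache\ndef cam(n):")
s+='''
def rays(n,pts,z):
    K,R,t=cam(n); p=np.c_[np.asarray(pts,float).reshape(-1,2),np.ones(np.size(pts)//2)]
    d=(np.linalg.inv(K)@p.T).T@R; c=-R.T@t
    return c+d*((z-c[2])/d[:,2])[:,None]
def comps(m,name,amin,zt,P,cam_='top'):
    n,l,s,c=cv2.connectedComponentsWithStats(m.astype(np.uint8))
    for i in range(1,n):
        if s[i,4]<amin: continue
        z=np.median(P[...,2][l==i])
        w=rays(cam_,np.argwhere(l==i)[:,::-1],zt)[:,:2].astype(np.float32)
        r=cv2.minAreaRect(w)
        print(name,np.round(c[i],1),s[i,4],'z%.3f'%z,'c',np.round(w.mean(0),4),'rect',np.round(r[0],4),np.round(r[1],4),round(r[2],1))
'''
open('h.py','w').write(s)
E
cat > meas.py <<'E'
from h import *
def meas(im,d):
    P=cloud('top',d); hsv=cv2.cvtColor(im,cv2.COLOR_RGB2HSV); z=P[...,2]
    blue=(hsv[...,0]>100)&(hsv[...,0]<125)&(hsv[...,1]>150)&(hsv[...,2]>60)
    L=np.arange(560)[None]<260
    comps(blue&~L,'blue',20,.079,P); comps(blue&L,'tray',2000,.02,P)
    red=((hsv[...,0]<8)|(hsv[...,0]>172))&(hsv[...,1]>150)&(hsv[...,2]>80)
    comps(red&L,'red',20,.078,P)
    comps((abs(z-.06)<.008)&(P[...,0]>.3),'block',1500,.06,P)
    w=(hsv[...,1]<40)&(hsv[...,2]>190)
    comps(w,'white',40,.06,P); comps(w&L,'panel',300,.034,P)
    comps((hsv[...,2]<45)&(np.arange(560)[None]<160)&(np.arange(420)[:,None]<250),'dark',40,.078,P)
E
python3 - <<'E'
from meas import *
f=np.load('top0.npz'); im,d=f['im'],f['d']; meas(im,d)
save('knob',im,(100,170,260,280),4)
save('blk',im,(280,150,420,240),5)
E
```

```text
blue [431.8 208.5] 156 z0.021 c [ 0.5399 -0.4743] rect [ 0.5383 -0.475 ] [0.0731 0.0157] 18.4
blue [386.3 208.5] 45 z0.078 c [ 0.5408 -0.3524] rect [ 0.5409 -0.3516] [0.0161 0.0187] 89.6
blue [364.3 212.1] 43 z0.078 c [ 0.5318 -0.2934] rect [ 0.5319 -0.2934] [0.0204 0.0152] 10.1
blue [342.4 215.6] 42 z0.077 c [ 0.5229 -0.2349] rect [ 0.5231 -0.2352] [0.0133 0.0187] 89.0
blue [320.2 219. ] 38 z0.079 c [ 0.5144 -0.1758] rect [ 0.5156 -0.1766] [0.0133 0.0185] 89.5
blue [440. 248.] 47 z0.014 c [ 0.4349 -0.4929] rect [ 0.4349 -0.4929] [0.0232 0.0136] 16.8
blue [447.  263.9] 45 z0.015 c [ 0.3928 -0.5101] rect [ 0.3926 -0.5101] [0.026  0.0114] 44.1
tray [212.2 208. ] 4487 z0.005 c [0.5505 0.1166] rect [0.5513 0.1166] [0.2588 0.1333] 4.4
red [ 98.2 141.7] 2035 z0.139 c [0.7236 0.4094] rect [0.7211 0.4092] [0.1306 0.1302] 5.7
red [128.9 245.1] 121 z0.071 c [0.4501 0.3251] rect [0.4516 0.3274] [0.0363 0.0286] 89.5
red [114.4 297.6] 25 z0.012 c [0.315  0.3604] rect [0.3152 0.3602] [0.0104 0.0147] 26.2
block [345.6 186.5] 3175 z0.060 c [ 0.6028 -0.2484] rect [ 0.6039 -0.2553] [0.0966 0.265 ] 8.5
[... 1312 characters left out ...]
 376. ] 1974 z-0.001 c [0.0992 0.0978] rect [0.073  0.0703] [0.1607 0.1718] 89.1
dark [79.6 59.1] 2731 z0.198 c [0.9478 0.4625] rect [0.9484 0.4625] [0.4221 0.0478] 89.6
dark [49.6 78. ] 273 z0.176 c [0.8959 0.5407] rect [0.896  0.5355] [0.0109 0.271 ] 0.0
dark [139.   78.5] 77 z0.175 c [0.8947 0.3046] rect [0.8947 0.3058] [0.0027 0.1089] 0.0
dark [77.3 95.4] 3029 z0.158 c [0.8486 0.4665] rect [0.8538 0.4605] [0.4197 0.0625] 89.9
dark [ 96.7 134.9] 178 z0.140 c [0.7418 0.4137] rect [0.7416 0.413 ] [0.0378 0.0367] 1.0
dark [127.6 198.5] 92 z0.071 c [0.5722 0.3303] rect [0.5716 0.3308] [0.0294 0.0281] 64.4
dark [128.4 221.6] 94 z0.072 c [0.5113 0.3272] rect [0.5104 0.327 ] [0.0282 0.029 ] 64.2
```

View pics/knob.png

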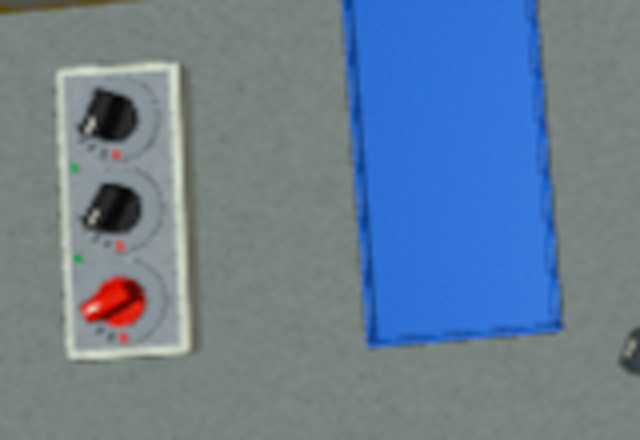

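View pics/blk.png

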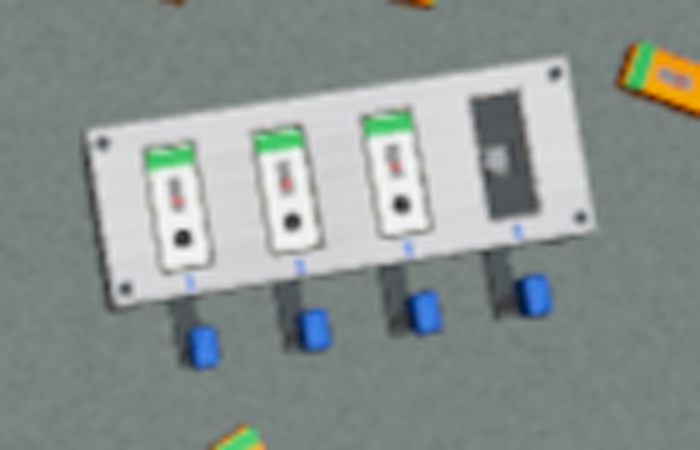

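The knob crop shows the red bar's pointer end at (88,310), about 77° clockwise of the red mark at (123,338). The block crop shows cartridges in nests 1–3 and nest 4 empty, with the grips in front. The red knob is at (128.9,245.1) px in the top view; the two black ones, at (128,222) and (128,198), have to be avoided.

```bash
cat > go.py <<'E'
import sys; from h import env,np
# waypoints "x,y,z,yaw" chained; prints units for each call
def go(wps):
    o=env.get_obs(); p=np.array(o['tool_pos']); y=o['tool_rot'][2]
    print('t%.1f'%o['time_s'],'at',np.round(p,4),'rot',np.round(o['tool_rot'],1),'q',np.round(o['qpos']),'F',np.round(o['force'],1),'w',round(o['grip_width'],4),'g',round(o['grasp_force'],1))
    for x_,y_,z_,w in wps:
        c,s=np.cos(np.radians(y)),np.sin(np.radians(y)); d=np.array([x_,y_,z_])-p
        sh=np.array([c*d[0]+s*d[1], s*d[0]-c*d[1], -d[2]])/.04
        tr=-((w-y+180)%360-180)/10
        print(np.round(sh,3),round(tr,2),'rows>=',int(max(np.ceil(np.linalg.norm(d)/.0625),np.ceil(abs(tr)*10/10.7))))
        p=np.array([x_,y_,z_]); y=w
if __name__=='__main__': go([list(map(float,a.split(','))) for a in sys.argv[1:]])
E
python3 go.py .315,.475,.195,136 .4495,.325,.14,108 .4495,.325,.056,108
```

```text
t0.1 at [0.1788 0.6244 0.1952] rot [-179.9    0.   164. ] q [-73.  18.  -4.  83.   1.  79.  -3.] F [-0.5 -0.8  0.2] w 0.0869 g 0.0
[-4.301e+00 -2.654e+00  4.000e-03] 2.8 rows>= 4
[-5.024 -0.362  1.375] 2.8 rows>= 4
[0.  0.  2.1] -0.0 rows>= 2
```

Emit:
{"method": "drive_tool", "body": {"moves": [-4.3,-2.65,0,2.8,60,-4.3,-2.65,0,2.8,30,-4.3,-2.65,0,2.8,30,-4.3,-2.65,0,2.8,30,-4.3,-2.65,0,2.8,30]}}

```text
time_s: 0.72
tool_pos: [0.3155, 0.4751, 0.1961]
tool_rot: [-180.0, -0.0, 135.9]
force: [-0.1, 1.3, -0.1]
grip_width: 0.0448
grasp_force: 0.0
```

Emit:
{"method": "drive_tool", "body": {"moves": [-5.02,-0.36,1.37,2.8,30,-5.02,-0.36,1.37,2.8,30,-5.02,-0.36,1.37,2.8,30,-5.02,-0.36,1.37,2.8,30,-5.02,-0.36,1.37,2.8,30]}}

```text
time_s: 1.35
tool_pos: [0.4491, 0.3265, 0.1406]
tool_rot: [-179.9, 0.0, 108.0]
force: [-0.2, 1.0, 0.0]
grip_width: 0.03
grasp_force: 0.0
```

```bash
python3 go.py .4495,.325,.10,108 .4495,.325,.056,108; python3 - <<'E'
from h import *
im,d=env.read_camera('top'); save('k1',im,(90,170,250,290),4); im,d=env.read_camera('scene'); save('k1s',im,(150,130,330,240),4)
E
```

```text
t1.4 at [0.4491 0.3265 0.1406] rot [-179.9    0.   108. ] q [-52.   9.  15. 102.  -2.  70. -19.] F [-0.2  1.   0. ] w 0.03 g 0.0
[-0.038 -0.003  1.015] 0.0 rows>= 1
[0.  0.  1.1] -0.0 rows>= 1
```

View pics/k1s.png

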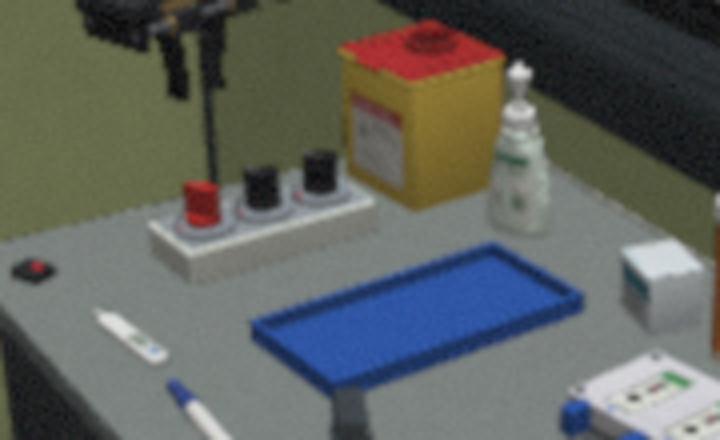

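In the scene crop the fingers at (195,75) hang straight above the red knob at (202,205), clear of the black ones.

Emit:
{"method": "drive_tool", "body": {"moves": [-0.04,0,1.0,0,30,-0.04,0,1.6,0,30,-0.04,0,2.1,0,30,-0.04,0,2.1,0,30], "squeeze": 20}}

```text
time_s: 1.95
tool_pos: [0.4474, 0.3262, 0.0561]
tool_rot: [-179.8, 0.0, 108.3]
force: [-1.0, -0.4, -0.1]
grip_width: 0.03
grasp_force: 0.0
```

Emit:
{"method": "drive_tool", "body": {"moves": [0,0,0,0,10,0,0,0,0,8,0,0,0,0,8,0,0,0,0,8,0,0,0,0,8]}}

```text
time_s: 2.58
tool_pos: [0.4502, 0.3244, 0.0575]
tool_rot: [180.0, -0.0, 108.0]
force: [-0.1, 0.3, -0.7]
grip_width: 0.0083
grasp_force: 0.0
```

```bash
python3 - <<'E'
from h import *
im,d=env.read_camera('top'); im2,d=env.read_camera('scene')
a=cv2.resize(im[200:290,90:190],None,fx=4,fy=4,interpolation=2); b=cv2.resize(im2[150:240,160:260],None,fx=4,fy=4,interpolation=2)
save('k2',np.hstack([a,b]))
E
```

```text
(no output)
```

View pics/k2.png

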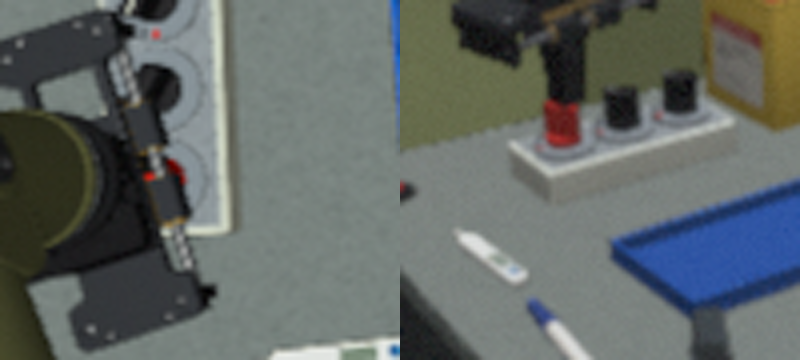

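Left half: the finger gap is at (155,165) and the red bar is at (175,175), peeking out on the camera side. Right half: the fingers stand behind the red knob, so they closed short of the bar or on empty space.

```bash
python3 - <<'E'
from h import *
for n,o in(('top',(90,200)),('scene',(160,150))):
    for P in([.4502,.3244,.0575],[.4502,.3244,.0765],[.4502,.3244,.034]):
        u=proj(n,P); print(n,P,u,(u-o)*4)
# knob from scene0 too
f=np.load('scene0.npz'); im,d=f['im'],f['d']
hsv=cv2.cvtColor(im,cv2.COLOR_RGB2HSV)
red=((hsv[...,0]<8)|(hsv[...,0]>172))&(hsv[...,1]>150)&(hsv[...,2]>60)
red[:,240:]=0
comps(red,'red',15,.066,cloud('scene',d),'scene')
Pc=cloud('scene',d); print(Pc[red].round(3)[::6][:30])
f=np.load('top0.npz'); im,d=f['im'],f['d']; Pt=cloud('top',d)
for r in range(232,260,2): print(r,np.round(Pt[r,118:142:2,2]*1000).astype(int), im[r,118:142:2,0])
E
```

```text
top [0.4502, 0.3244, 0.0575] [131.732123  244.9876913] [166.92849201 179.95076521]
top [0.4502, 0.3244, 0.0765] [129.38532802 245.03697403] [157.54131207 180.14789614]
top [0.4502, 0.3244, 0.034] [134.52851999 244.92896692] [178.11407998 179.71586769]
scene [0.4502, 0.3244, 0.0575] [201.53136967 180.78237417] [166.12547869 123.12949667]
scene [0.4502, 0.3244, 0.0765] [201.14896981 176.00250673] [164.59587922 104.01002691]
scene [0.4502, 0.3244, 0.034] [201.99918803 186.62994348] [167.99675212 146.51977393]
red [199.9 180.2] 72 z0.061 c [0.4401 0.3148] rect [0.4396 0.3169] [0.0881 0.0254] 65.6
[[0.658 0.431 0.14 ]
 [0.666 0.43  0.135]
 [0.453 0.331 0.077]
 [0.452 0.33  0.074]
 [0.443 0.328 0.073]
 [0.441 0.332 0.068]
 [0.436 0.331 0.066]
 [0.453 0.317 0.067]
 [0.451 0.322 0.061]
 [0.45  0.329 0.055]
 [0.444 0.326 0.053]
 [0.443 0.332 0.048]
 [0.44  0.336 0.043]
 [0.436 0.327 0.043]
 [0.3   0.379 0.013]]
232 [35 36 32 33 43 41 40 41 34 35 33 36] [138 133 137 143 136 142 165 126 128 139 142 143]
234 [39 33 32 33 33 40 34 36 31 34 31 36] [ 89  94 137 141 138 136 137 145 132 142 144 142]

[... 403 characters left out ...]
41 39] [152 133 150 219 223 227 220 126 104 137 134 128]
246 [34 35 76 77 78 78 75 63 45 45 39 40] [161 176 225 227 221 182  95 155 229 132 136 129]
248 [37 33 80 78 76 65 46 52 49 41 40 42] [160 164 223 199 123 134 206 226 199 129 135 122]
250 [29 36 76 69 52 48 48 46 47 43 37 40] [163 143 129 112 141 215 214 189 129 135 134 130]
252 [33 36 39 42 40 37 38 40 40 40 41 34] [162 143 140 106 129 130 150 136 134 133 126 141]
254 [31 31 35 32 43 41 45 42 41 38 34 38] [172 138 141 142 127 112 199 138 130 122 141 140]
256 [35 33 33 30 33 39 32 33 33 33 33 31] [171 139 141 142 149 147 143 143 159 162 169 169]
258 [34 35 34 35 35 34 33 35 32 34 33 33] [205 195 210 211 209 201 192 186 177 172 174 178]
```

```bash
python3 - <<'E'
from h import *
f=np.load('top0.npz'); im,d=f['im'],f['d']; Pt=cloud('top',d)
for (r0,r1,c0,c1) in((236,256,116,140),(212,232,116,140),(189,209,116,140)):
    z=Pt[r0:r1,c0:c1,2]; ok=np.argwhere(z>.071)[:,::-1]+[c0,r0]
    w=rays('top',ok,.078)[:,:2].astype(np.float32); r=cv2.minAreaRect(w); c=w.mean(0)
    e,v=np.linalg.eigh(np.cov((w-c).T)); print(len(ok),c,r, np.degrees(np.arctan2(v[1,1],v[0,1]))%180, np.sqrt(e*12))
E
```

```text
72 [0.44954368 0.33154142] ((0.449086993932724, 0.33264219760894775), (0.014075773768126965, 0.035641271620988846), 26.457124710083008) 117.99526575638707 [0.01442934 0.03373855]
70 [0.51170516 0.3346195 ] ((0.5115952491760254, 0.33455345034599304), (0.01465605664998293, 0.03161579743027687), 61.029815673828125) 149.68135469049963 [0.01478825 0.03201715]
75 [0.57290155 0.33667624] ((0.5715041160583496, 0.3269087076187134), (0.04268331825733185, 0.03197711706161499), 80.80514526367188) 147.05251190446603 [0.0250812  0.03296994]
```

```bash
python3 - <<'E'
from h import *
o=env.get_obs(); print(o['tool_pos'],o['tool_rot'],o['grip_width'],o['grasp_force'])
for n in('top','scene'):
    im,d=env.read_camera(n); np.savez(n+'1.npz',im=im,d=d); P=cloud(n,d)
    hsv=cv2.cvtColor(im,cv2.COLOR_RGB2HSV)
    red=((hsv[...,0]<8)|(hsv[...,0]>172))&(hsv[...,1]>150)&(hsv[...,2]>60)
    near=(abs(P[...,0]-.45)<.06)&(abs(P[...,1]-.33)<.06)
    dark=near&(hsv[...,2]<60)&(P[...,2]>.055)&(P[...,2]<.17)
    v=np.argwhere(dark); q=P[dark]; s=np.argsort(q[:,2])
    print(n,'red',P[near&red].mean(0).round(3),near.sum()); 
    for i in s[::max(1,len(s)//25)]: print(v[i][::-1],q[i].round(3))
im=np.load('scene1.npz')['im']; im2=np.load('top1.npz')['im']
save('k3',np.hstack([cv2.resize(im[130:205,170:240],None,fx=5.6,fy=5.6,interpolation=2),cv2.resize(im2[205:280,90:160],None,fx=5.6,fy=5.6,interpolation=2)]))
E
```

```text
[0.45015477 0.32432242 0.05741227] [ 1.79993696e+02 -3.66636568e-03  1.08021784e+02] 0.008119812458885397 0.0
top red [0.457 0.316 0.09 ] 6242
[130 224] [0.506 0.33  0.056]
[129 225] [0.503 0.332 0.057]
[129 223] [0.509 0.332 0.059]
[130 223] [0.509 0.329 0.059]
[129 224] [0.506 0.331 0.06 ]
[128 225] [0.503 0.333 0.064]
[128 224] [0.505 0.331 0.07 ]
[128 223] [0.508 0.33  0.072]
[127 224] [0.505 0.333 0.072]
[132 243] [0.455 0.318 0.074]
[121 224] [0.505 0.347 0.075]
[127 223] [0.508 0.332 0.076]
[126 224] [0.505 0.334 0.076]
[126 223] [0.508 0.334 0.077]
[121 226] [0.5   0.347 0.077]
[121 225] [0.503 0.346 0.08 ]
[131 240] [0.463 0.316 0.091]
[131 239] [0.466 0.315 0.093]
[127 242] [0.458 0.321 0.107]
[126 242] [0.458 0.318 0.123]
[127 241] [0.46  0.314 0.128]
[126 239] [0.465 0.316 0.129]
[126 240] [0.463 0.316 0.129]
[126 241] [0.46  0.315 0.132]
[125 239] [0.465 0.314 0.143]
[130 230] [0.487 0.295 0.164]
[135 245] [0.451 0.283 0.164]
[136 250] [0.438 0.28  0.164]
[136 249] [0.441 0.28  0.165]
[129 226] [0.496 0.297 0.165]
[131 233] [0.479 0.292 0.166]
[137 252] [0.434 0.277 0.16
[... 507 characters left out ...]
335 0.073]
[203 174] [0.455 0.317 0.086]
[198 174] [0.436 0.319 0.09 ]
[203 172] [0.455 0.315 0.095]
[198 172] [0.436 0.315 0.099]
[199 171] [0.44  0.315 0.102]
[205 168] [0.466 0.321 0.106]
[204 168] [0.46  0.315 0.109]
[202 168] [0.449 0.308 0.114]
[204 165] [0.462 0.318 0.119]
[202 165] [0.454 0.319 0.121]
[198 166] [0.435 0.31  0.124]
[205 163] [0.464 0.313 0.128]
[197 164] [0.434 0.314 0.131]
[204 162] [0.46  0.311 0.134]
[203 160] [0.462 0.324 0.136]
[205 160] [0.463 0.308 0.142]
[206 157] [0.472 0.319 0.147]
[214 155] [0.494 0.297 0.158]
[202 159] [0.44  0.281 0.16 ]
[214 154] [0.494 0.298 0.161]
[214 153] [0.496 0.301 0.163]
[204 152] [0.467 0.322 0.166]
[209 154] [0.472 0.291 0.168]
```

View pics/k3.png

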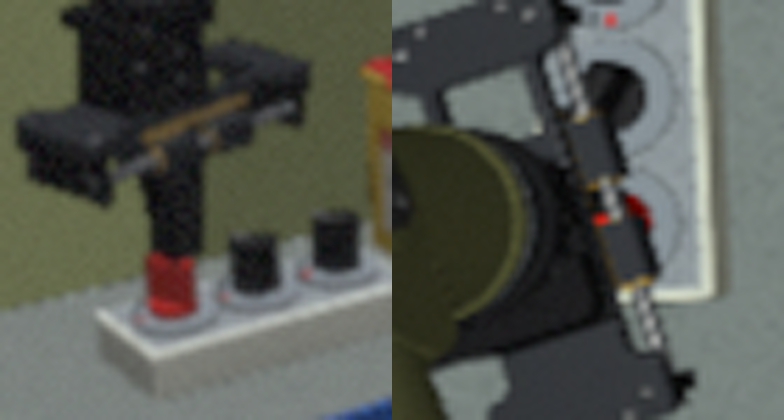

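Emit:
{"method": "drive_tool", "body": {"moves": [0,0,0,0,30,0,0,0,0,30,0,0,-1,0,30,0,0,-2.5,0,30,0,0,-2.5,0,30]}}

```text
time_s: 3.4
tool_pos: [0.4532, 0.3266, 0.1629]
tool_rot: [179.5, -0.2, 108.0]
force: [0.7, -0.1, -0.5]
grip_width: 0.0298
grasp_force: 0.0
```

```bash
python3 - <<'E'
from h import *
o=env.get_obs(); p=o['tool_pos']; print(p,o['grip_width'])
ims=[]
for n in('scene','top'):
    im,d=env.read_camera(n); np.savez(n+'2.npz',im=im,d=d)
    u=proj(n,p); c=np.round(u).astype(int); x0,y0=max(c[0]-35,0),c[1]-37
    t=cv2.resize(im[y0:y0+75,x0:x0+70],None,fx=5.6,fy=5.6,interpolation=2); q=tuple(int(a) for a in ((u-[x0,y0]+.5)*5.6))
    cv2.drawMarker(t,q,(0,255,0),cv2.MARKER_CROSS,12,1); ims.append(t)
    if n=='top':
        P=cloud(n,d); z=P[...,2]; print(P[236:256,116:140][z[236:256,116:140]>.068].shape)
save('k4',np.hstack(ims))
E
```

```text
[0.45316363 0.32660547 0.16287469] 0.029759019838313392
(137, 3)
```

View pics/k4.png

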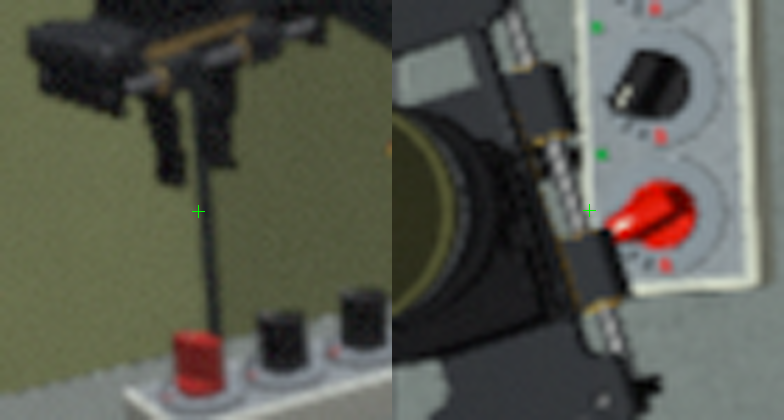

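The green cross marks the reported TCP, projected. In the scene half the actual fingertips, at (170,182) and (225,165), end about 35 crop px above it. In the right half the knob has not moved. So the fingers closed in the air above the knob; I'll quantify the offset.

```bash
python3 - <<'E'
from h import *
f=np.load('scene2.npz'); im,d=f['im'],f['d']; P=cloud('scene',d); hsv=cv2.cvtColor(im,cv2.COLOR_RGB2HSV)
print('proj',proj('scene',[.45316,.3266,.1629]))
near=(abs(P[...,0]-.45)<.05)&(abs(P[...,1]-.33)<.05)&(P[...,2]>.12)&(P[...,2]<.215)&(hsv[...,2]<70)
v=np.argwhere(near)
for r in sorted(set(v[:,0])):
    c=v[v[:,0]==r][:,1]; q=P[r,c]; print(r,c.min(),c.max(),q.mean(0).round(3))
# consistency of scene camera: table, tray, block
hs=(hsv[...,0]>100)&(hsv[...,0]<125)&(hsv[...,1]>150)
hs[:,310:]=0
comps(hs,'tray scene',500,.02,P,'scene')
print('table z',np.median(P[260:270,180:200,2]), P[300:310,150:160,2].mean())
f=np.load('top2.npz'); P=cloud('top',f['d'])
q=P[(abs(P[...,0]-.45)<.1)&(abs(P[...,1]-.33)<.08)&(P[...,2]>.1)]; print(np.percentile(q[:,2],[0,5,25,50,75,95]))
E
```

```text
proj [199.86657237 153.29746532]
138 203 203 [0.472 0.332 0.215]
139 201 206 [0.472 0.33  0.212]
140 201 206 [0.471 0.328 0.209]
141 201 206 [0.471 0.328 0.205]
142 193 206 [0.454 0.32  0.207]
143 193 206 [0.453 0.321 0.203]
144 193 206 [0.451 0.319 0.2  ]
145 193 207 [0.453 0.319 0.196]
146 193 197 [0.433 0.318 0.197]
147 193 197 [0.433 0.317 0.194]
148 194 197 [0.434 0.315 0.191]
tray scene [253.3 209.2] 1556 z0.006 c [0.5344 0.0949] rect [0.5392 0.0965] [0.2652 0.1493] 4.9
table z -0.09818118898962555 -0.019730128631080632
[0.18804991 0.28049381 0.35612193 0.58470135 0.60648493 0.62648672]
```

The physical fingertips sit about 25 mm above the reported TCP, while x and y agree. The bar's top centre is (0.4495, 0.3315) at 118°. I'll go down with that correction, watching the force.

```bash
python3 go.py .4495,.3315,.06,118 .4495,.3315,.036,118
```

```text
t3.5 at [0.4503 0.3246 0.1579] rot [179.9  -0.  108. ] q [-53.   8.  15. 100.  -2.  72. -19.] F [-0.3 -0.6 -0.9] w 0.03 g 0.0
[0.17  0.033 2.448] -1.0 rows>= 2
[0.  0.  0.6] -0.0 rows>= 1
```

Emit:
{"method": "drive_tool", "body": {"moves": [0.17,0.03,1.2,-1,30,0.17,0.03,2.45,-1,30,0.17,0.03,2.45,-1,30,0.17,0.03,2.45,-1,30]}}

```text
time_s: 4.0
tool_pos: [0.4496, 0.3313, 0.0601]
tool_rot: [180.0, 0.0, 118.0]
force: [-0.2, 0.3, -0.1]
grip_width: 0.03
grasp_force: 0.0
```

Emit:
{"method": "drive_tool", "body": {"moves": [0,0,0.2,0,30,0,0,0.4,0,30,0,0,0.6,0,30,0,0,0.6,0,30]}}

```text
time_s: 4.5
tool_pos: [0.4486, 0.3308, 0.0346]
tool_rot: [-179.9, 0.0, 118.0]
force: [0.3, 0.2, -0.5]
grip_width: 0.0305
grasp_force: 0.0
```

Emit:
{"method": "drive_tool", "body": {"moves": [0,0,0,0,10,0,0,0,0,8,0,0,0,0,8,0,0,0,0,8], "squeeze": 20}}

```text
time_s: 5.0
tool_pos: [0.4498, 0.3317, 0.0358]
tool_rot: [179.9, -0.0, 118.0]
force: [1.8, 1.8, -1.2]
grip_width: 0.0136
grasp_force: 19.9
```

The fingers hold the bar at 13.6 mm. Now the anticlockwise turn.

Emit:
{"method": "drive_tool", "body": {"moves": [0,0,0,-0.8,8,0,0,0,-1.6,8,0,0,0,-2.4,8,0,0,0,-3.2,8,0,0,0,-3.2,8]}}

```text
time_s: 5.62
tool_pos: [0.4513, 0.3331, 0.0358]
tool_rot: [179.7, 0.1, 150.1]
force: [5.8, 5.1, -5.3]
grip_width: 0.0142
grasp_force: 19.9
```

Emit:
{"method": "drive_tool", "body": {"moves": [0,0,0,-0.8,8,0,0,0,-1.6,8,0,0,0,-2.4,8,0,0,0,-3.0,8,0,0,0,-3.0,8]}}

```text
time_s: 6.25
tool_pos: [0.4518, 0.335, 0.0359]
tool_rot: [179.6, 0.4, -179.9]
force: [7.0, 9.0, -9.2]
grip_width: 0.0136
grasp_force: 19.9
```

```bash
python3 -c "
from h import *
o=env.get_obs(); print(o['wrist_torque'],o['force'],o['tool_rot'],o['qpos'])"
```

```text
[ 1.90260794 -1.71671642 -0.00610949] [ 6.99192636  9.03472654 -9.17823392] [ 179.6133184     0.36426552 -179.8807064 ] [-44.36259946  15.06844027   5.84777621 106.84199138  -1.88538948
  57.65235151  52.40072007]
```

Emit:
{"method": "drive_tool", "body": {"moves": [0,0,0,-0.3,8,0,0,0,-0.6,8,0,0,0,-0.6,8]}}

```text
time_s: 6.62
tool_pos: [0.4515, 0.3352, 0.0359]
tool_rot: [179.6, 0.4, -174.0]
force: [6.5, 8.4, -7.3]
grip_width: 0.0142
grasp_force: 20.7
```

```bash
python3 -c "
from h import *
o=env.get_obs(); print(o['wrist_torque'],o['force'],o['tool_rot'])"
```

```text
[ 2.04020699 -1.50276651 -0.47045236] [ 6.48363763  8.39577494 -7.26135522] [ 179.62050984    0.36311169 -173.99601306]
```

The knob is at its stop (wrist torque −0.47 N m). I'll release it and rise, then take a look.

Emit:
{"method": "drive_tool", "body": {"moves": [0,0,0,0,30,0,0,0,0,30,0,0,-0.5,0,30,0,0,-1.5,0,30,0,0,-2.2,0,30]}}

```text
time_s: 7.25
tool_pos: [0.4491, 0.3307, 0.1247]
tool_rot: [-180.0, -0.0, -174.0]
force: [-0.1, -0.1, -0.4]
grip_width: 0.03
grasp_force: 0.0
```

```bash
python3 - <<'E'
from meas import *
im,d=env.read_camera('top'); P=cloud('top',d)
for n,(r0,r1,c0,c1) in dict(knob=(238,262,110,145)).items():
    hsv=cv2.cvtColor(im,cv2.COLOR_RGB2HSV); red=((hsv[...,0]<8)|(hsv[...,0]>172))&(hsv[...,1]>150)&(hsv[...,2]>80)
    print(red[r0:r1,c0:c1].sum())
save('k5',im,(90,200,190,270),4)
# block pose: white+depth mask
m=(abs(P[...,2]-.06)<.012)&(P[...,0]>.5)&(P[...,1]<-.08)&(P[...,1]>-.45)
n,l,s,c=cv2.connectedComponentsWithStats(m.astype(np.uint8)); i=1+np.argmax(s[1:,4])
w=rays('top',np.argwhere(l==i)[:,::-1],.06)[:,:2].astype(np.float32); r=cv2.minAreaRect(w); print(r)
a=np.radians(r[2]); R=np.array([[np.cos(a),-np.sin(a)],[np.sin(a),np.cos(a)]])
for k in(90,30,-30,-90): print('lift',np.array(r[0])+R@[-.078,k/1e3],'nest',np.array(r[0])+R@[0,k/1e3])
for k in range(4):
    g=[(386,208),(364,212),(342,215.6),(320,219)][k]
    q=P[int(g[1])-6:int(g[1])+7,int(g[0])-5:int(g[0])+6].reshape(-1,3); q=q[q[:,2]>.070]; print('grip',q.mean(0).round(4),len(q))
E
python3 go.py
```

```text
0
((0.6037165522575378, -0.25522902607917786), (0.09682736545801163, 0.2652098536491394), 8.429946899414062)
lift [ 0.51336527 -0.17763621] nest [ 0.59052255 -0.1662014 ]
lift [ 0.52216127 -0.23698796] nest [ 0.59931855 -0.22555315]
lift [ 0.53095728 -0.29633971] nest [ 0.60811455 -0.2849049 ]
lift [ 0.53975328 -0.35569146] nest [ 0.61691056 -0.34425665]
grip [ 0.5363 -0.3422  0.1234] 50
grip [ 0.5311 -0.296   0.0781] 44
grip [ 0.5225 -0.2366  0.0781] 48
grip [ 0.5137 -0.1772  0.0785] 46
t7.3 at [0.4509 0.3321 0.1286] rot [ 179.8    0.3 -174. ] q [-44.  10.   5. 102.  -1.  68.  58.] F [0.9 0.3 2.1] w 0.0299 g 0.0
```

View pics/k5.png

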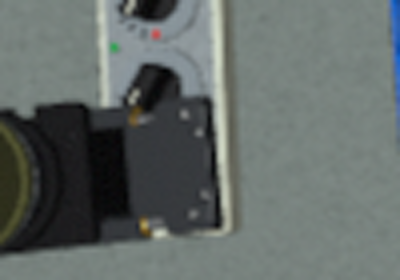

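The gripper hides the knob at about (150,190) in this crop, so I'll check its pointer after moving away. Next is rod 1.

```bash
python3 go.py .48,.08,.125,188.4 .5135,-.1775,.09,188.4 .5135,-.1775,.027,188.4
```

```text
t7.3 at [0.4509 0.3321 0.1286] rot [ 179.8    0.3 -174. ] q [-44.  10.   5. 102.  -1.  68.  58.] F [0.9 0.3 2.1] w 0.0299 g 0.0
[-0.065 -6.345  0.09 ] -0.24 rows>= 5
[ 0.112 -6.491  0.875] -0.0 rows>= 5
[-0.     0.     1.575] -0.0 rows>= 2
```

Emit:
{"method": "drive_tool", "body": {"moves": [-0.065,-6.345,0.09,-0.24,30,-0.065,-6.345,0.09,-0.24,30,-0.065,-6.345,0.09,-0.24,30,-0.065,-6.345,0.09,-0.24,30,-0.065,-6.345,0.09,-0.24,30]}}

```text
time_s: 7.92
tool_pos: [0.4781, 0.0731, 0.1195]
tool_rot: [-179.9, -0.1, -172.1]
force: [-0.5, 0.3, 0.9]
grip_width: 0.0304
grasp_force: 0.0
```

Emit:
{"method": "drive_tool", "body": {"moves": [0.11,-6.49,0.6,0,30,0.11,-6.49,0.6,0,30,0.11,-6.49,0.6,0,30,0.11,-6.49,0.6,0,30,0.11,-6.49,0.6,0,30]}}

```text
time_s: 8.55
tool_pos: [0.5109, -0.1829, 0.0952]
tool_rot: [-179.9, -0.1, -172.0]
force: [-0.3, 1.4, -0.3]
grip_width: 0.0297
grasp_force: 0.0
```

```bash
python3 - <<'E'
from h import *
im,d=env.read_camera('top'); P=cloud('top',d); im2,d2=env.read_camera('scene')
hsv=cv2.cvtColor(im,cv2.COLOR_RGB2HSV); red=((hsv[...,0]<8)|(hsv[...,0]>172))&(hsv[...,1]>150)&(hsv[...,2]>80)
z=P[236:262,112:145,2]; ok=np.argwhere(z>.071)[:,::-1]+[112,236]; w=rays('top',ok,.078)[:,:2]; c=w.mean(0); e,v=np.linalg.eigh(np.cov((w-c).T)); print('bar',c,np.degrees(np.arctan2(v[1,1],v[0,1]))%180)
a=cv2.resize(im[205:265,95:165],None,fx=5.6,fy=5.6,interpolation=2)
b=cv2.resize(im2[200:260,270:340],None,fx=5.6,fy=5.6,interpolation=2)
save('k6',np.hstack([a,b]))
E
python3 go.py .5135,-.1775,.09,188.4 .5135,-.1775,.027,188.4
```

```text
bar [0.44780037 0.33028235] 7.2781582846388915
t8.7 at [ 0.5115 -0.1789  0.0951] rot [ 1.800e+02 -1.000e-01 -1.717e+02] q [-11.  10.  31. 107.  -6.  65. 120.] F [ 0.1  0.6 -0.3] w 0.0301 g 0.0
[-0.054  0.027  0.128] -0.01 rows>= 1
[-0.     0.     1.575] -0.0 rows>= 2
```

View pics/k6.png

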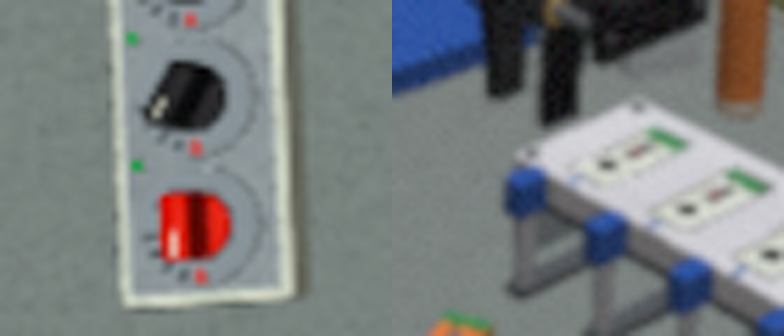

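The knob crop shows the red bar vertical with its pointer at (175,240), toward the red mark at (200,275), so the heater is off. In the scene half the fingers hang above lift 1, the grip at (525,190).

Emit:
{"method": "drive_tool", "body": {"moves": [-0.05,0.03,0.6,0,30,-0.05,0.03,1.2,0,30,-0.05,0.03,1.7,0,30,-0.05,0.03,1.7,0,30]}}

```text
time_s: 9.15
tool_pos: [0.5127, -0.1734, 0.0262]
tool_rot: [179.8, -0.2, -171.4]
force: [-0.9, 0.4, 0.3]
grip_width: 0.0305
grasp_force: 0.0
```

Emit:
{"method": "drive_tool", "body": {"moves": [0,0,0,0,10,0,0,0,0,8,0,0,0,0,8,0,0,0,0,8], "squeeze": 40}}

```text
time_s: 9.65
tool_pos: [0.5146, -0.176, 0.0287]
tool_rot: [179.9, 0.1, -171.5]
force: [-1.8, 2.9, 6.6]
grip_width: 0.0137
grasp_force: 40.0
```

Emit:
{"method": "drive_tool", "body": {"moves": [0,0,-0.1,0,8,0,0,-0.2,0,8,0,0,-0.3,0,8,0,0,-0.4,0,8,0,0,-0.4,0,8]}}

```text
time_s: 10.28
tool_pos: [0.5146, -0.1761, 0.0438]
tool_rot: [180.0, 0.1, -171.5]
force: [4.5, 4.1, -2.5]
grip_width: 0.0136
grasp_force: 40.0
```

Emit:
{"method": "drive_tool", "body": {"moves": [0,0,0,0,8,0,0,0,0,8]}}

```text
time_s: 10.52
tool_pos: [0.5146, -0.176, 0.0438]
tool_rot: [180.0, 0.1, -171.5]
force: [3.0, 3.9, -2.5]
grip_width: 0.0131
grasp_force: 40.0
```

Emit:
{"method": "drive_tool", "body": {"moves": [0,0,0,0,30,0,0,0,0,30,0,0,-0.6,0,30,0,0,-1.2,0,30,0,-1.5,-1.2,0,30]}}

```text
time_s: 11.15
tool_pos: [0.5253, -0.2326, 0.0939]
tool_rot: [179.9, 0.3, -171.1]
force: [1.9, -0.1, 1.0]
grip_width: 0.0298
grasp_force: 0.0
```

Emit:
{"method": "drive_tool", "body": {"moves": [0,0,0,0,30,0,0,0,0,30]}}

```text
time_s: 11.4
tool_pos: [0.5219, -0.2367, 0.0914]
tool_rot: [180.0, -0.1, -171.7]
force: [0.7, 0.1, 0.5]
grip_width: 0.0301
grasp_force: 0.0
```

```bash
python3 - <<'E'
from h import *
im,d=env.read_camera('scene'); P=cloud('scene',d); save('k7',im,(270,190,390,280),6)
im,d=env.read_camera('top'); P=cloud('top',d)
E
python3 go.py .5233,-.2353,.0285,188.4
```

```text
t11.5 at [ 0.5224 -0.2352  0.0914] rot [ 179.9   -0.  -171.5] q [ -7.  15.  33. 103.  -9.  65. 127.] F [-0.3 -0.8  0.8] w 0.0297 g 0.0
[-0.023 -0.007  1.572] 0.01 rows>= 2
```

View pics/k7.png

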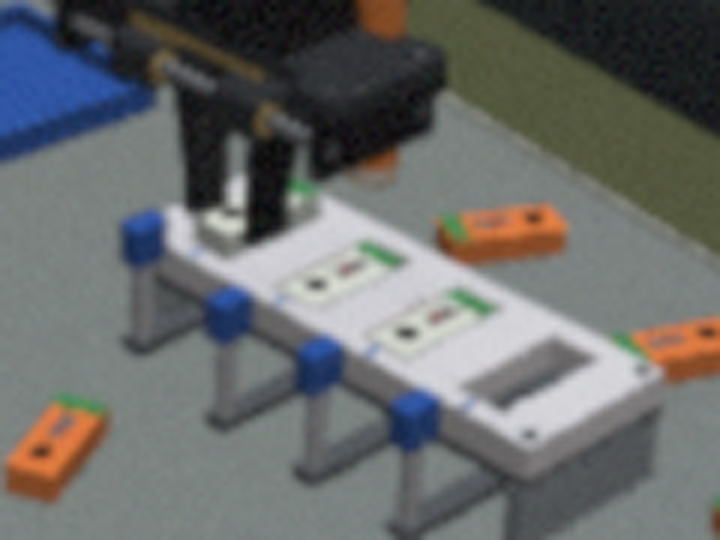

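Grip 1 at (143,240) is up and cartridge 1 at (260,210) stands proud of the block. The fingers are above grip 2 at (228,315). Next, rod 2.

Emit:
{"method": "drive_tool", "body": {"moves": [-0.02,0,0.6,0,30,-0.02,0,1.2,0,30,-0.02,0,1.57,0,30,-0.02,0,1.57,0,30,-0.02,0,1.57,0,30]}}

```text
time_s: 12.12
tool_pos: [0.5241, -0.2362, 0.0297]
tool_rot: [-180.0, 0.1, -171.6]
force: [-0.1, -0.3, 0.8]
grip_width: 0.0301
grasp_force: 0.0
```

Emit:
{"method": "drive_tool", "body": {"moves": [0,0,0,0,10,0,0,0,0,8,0,0,0,0,8,0,0,0,0,8]}}

```text
time_s: 12.62
tool_pos: [0.5237, -0.2353, 0.0295]
tool_rot: [179.9, 0.0, -171.5]
force: [-0.7, 4.3, 5.3]
grip_width: 0.0135
grasp_force: 40.0
```

Emit:
{"method": "drive_tool", "body": {"moves": [0,0,-0.1,0,8,0,0,-0.2,0,8,0,0,-0.3,0,8,0,0,-0.4,0,8,0,0,-0.4,0,8]}}

```text
time_s: 13.25
tool_pos: [0.5237, -0.2353, 0.0446]
tool_rot: [180.0, 0.0, -171.5]
force: [3.5, 3.6, -9.3]
grip_width: 0.0139
grasp_force: 40.0
```

Emit:
{"method": "drive_tool", "body": {"moves": [0,0,0,0,30,0,0,0,0,30,0,0,-0.6,0,30,0,0,-1.2,0,30,0,-1.5,-1.2,0,30]}}

```text
time_s: 13.88
tool_pos: [0.5357, -0.2921, 0.096]
tool_rot: [179.9, 0.3, -171.1]
force: [1.0, -0.0, 0.1]
grip_width: 0.0299
grasp_force: 0.0
```

Emit:
{"method": "drive_tool", "body": {"moves": [0,0,0,0,30,0,0,0,0,30,0,0,0,0,30]}}

```text
time_s: 14.25
tool_pos: [0.5323, -0.2943, 0.0929]
tool_rot: [180.0, -0.0, -171.5]
force: [1.0, -0.3, -0.3]
grip_width: 0.0302
grasp_force: 0.0
```

```bash
python3 go.py .532,-.2946,.0285,188.4
```

```text
t14.2 at [ 0.5323 -0.2943  0.0929] rot [ 180.    -0.  -171.5] q [ -2.  19.  34.  98. -12.  67. 134.] F [ 1.  -0.3 -0.3] w 0.0302 g 0.0
[ 0.008 -0.005  1.609] 0.01 rows>= 2
```

Emit:
{"method": "drive_tool", "body": {"moves": [0,0,0.6,0,30,0,0,1.2,0,30,0,0,1.6,0,30,0,0,1.6,0,30,0,0,1.6,0,30]}}

```text
time_s: 14.88
tool_pos: [0.5329, -0.2956, 0.0298]
tool_rot: [-180.0, 0.1, -171.6]
force: [0.4, 0.2, 0.8]
grip_width: 0.0301
grasp_force: 0.0
```

Emit:
{"method": "drive_tool", "body": {"moves": [0,0,0,0,10,0,0,0,0,8,0,0,0,0,8,0,0,0,0,8]}}

```text
time_s: 15.38
tool_pos: [0.5325, -0.2947, 0.0295]
tool_rot: [179.9, 0.0, -171.5]
force: [-2.2, 3.6, 5.6]
grip_width: 0.0137
grasp_force: 40.0
```

Emit:
{"method": "drive_tool", "body": {"moves": [0,0,-0.1,0,8,0,0,-0.2,0,8,0,0,-0.3,0,8,0,0,-0.4,0,8,0,0,-0.4,0,8]}}

```text
time_s: 16.0
tool_pos: [0.5318, -0.2949, 0.0453]
tool_rot: [179.9, -0.0, -171.6]
force: [-0.9, 4.9, -0.6]
grip_width: 0.014
grasp_force: 4.0
```

Emit:
{"method": "drive_tool", "body": {"moves": [0,0,0,0,30,0,0,0,0,30,0,0,-0.6,0,30,0,0,-1.2,0,44,-1.4,0,-1.2,0,44]}}

```text
time_s: 16.62
tool_pos: [0.586, -0.293, 0.0971]
tool_rot: [-179.7, 0.2, -172.0]
force: [1.0, -0.3, 1.2]
grip_width: 0.0404
grasp_force: 0.0
```

Emit:
{"method": "drive_tool", "body": {"moves": [-0.55,0,0,0,44,-0.55,0,0,0,44,-0.55,0,0,0,44,-0.55,0,0,0,44]}}

```text
time_s: 17.12
tool_pos: [0.608, -0.2853, 0.0932]
tool_rot: [-180.0, -0.0, -171.7]
force: [-0.7, -0.8, 0.1]
grip_width: 0.0442
grasp_force: 0.0
```

```bash
python3 go.py .609,-.2835,.038,188.4; python3 - <<'E'
from meas import *
im,d=env.read_camera('top'); np.savez('top3.npz',im=im,d=d); meas(im,d)
im2,d2=env.read_camera('scene')
save('k8',np.hstack([cv2.resize(im[160:225,290:400],None,fx=3.6,fy=3.6,interpolation=2),cv2.resize(im2[195:260,280:390],None,fx=3.6,fy=3.6,interpolation=2)]))
E
```

```text
t17.1 at [ 0.608  -0.2853  0.0932] rot [-180.    -0.  -171.7] q [ -1.  27.  33.  88. -15.  69. 132.] F [-0.7 -0.8  0.1] w 0.0442 g 0.0
[-0.031  0.041  1.381] -0.01 rows>= 1
blue [431.8 208.5] 156 z0.020 c [ 0.5399 -0.4743] rect [ 0.5383 -0.475 ] [0.0731 0.0157] 18.4
blue [342.9 214.9] 35 z0.093 c [ 0.5247 -0.2364] rect [ 0.5231 -0.2379] [0.0133 0.0187] 88.9
blue [320.7 218.5] 42 z0.093 c [ 0.5157 -0.1773] rect [ 0.5156 -0.1767] [0.0133 0.0185] 89.5
blue [440. 248.] 47 z0.014 c [ 0.4349 -0.4929] rect [ 0.4349 -0.4929] [0.0232 0.0136] 16.8
blue [447.  263.9] 45 z0.014 c [ 0.3928 -0.5101] rect [ 0.3926 -0.5101] [0.026  0.0114] 44.1
tray [212.2 208. ] 4487 z0.006 c [0.5506 0.1166] rect [0.5514 0.1166] [0.2586 0.1333] 4.4
red [ 98.2 141.7] 2035 z0.139 c [0.7236 0.4094] rect [0.7211 0.4092] [0.1306 0.1302] 5.7
red [129.4 244.7] 116 z0.071 c [0.4511 0.324 ] rect [0.4493 0.3236] [0.0287 0.0285] 0.8
red [114.5 297.5] 26 z0.013 c [0.3152 0.3602] rect [0.3152 0.3602] [0.0104 0.0147] 26.2
white [280.  24.] 27389 z-1.908 c [ 1.0562 -0.0789] rect [ 1.0552 -0.0868] [0.1391 1.5521] 0.3
white [527.1 
[... 1197 characters left out ...]
[219.1 371.9] 1753 z-0.001 c [0.1098 0.0956] rect [0.0758 0.0689] [0.1691 0.1604] 0.2
dark [79.7 59.1] 2733 z0.198 c [0.9478 0.4623] rect [0.9484 0.4625] [0.4221 0.0478] 89.6
dark [49. 78.] 265 z0.176 c [0.896  0.5423] rect [0.8987 0.5408] [0.0109 0.2605] 0.0
dark [140.8  78.5] 68 z0.176 c [0.8946 0.2998] rect [0.8947 0.2992] [0.0027 0.0957] 0.0
dark [77.8 95.4] 3050 z0.158 c [0.8487 0.4654] rect [0.8538 0.4604] [0.4196 0.0625] 89.9
dark [ 96.7 134.9] 178 z0.141 c [0.7418 0.4137] rect [0.7416 0.413 ] [0.0378 0.0367] 1.0
dark [127.6 198.5] 93 z0.069 c [0.5721 0.3302] rect [0.5716 0.3308] [0.0294 0.0281] 64.4
dark [128.5 221.7] 95 z0.074 c [0.5112 0.3271] rect [0.5118 0.3258] [0.029 0.026] 0.8
```

View pics/k8.png

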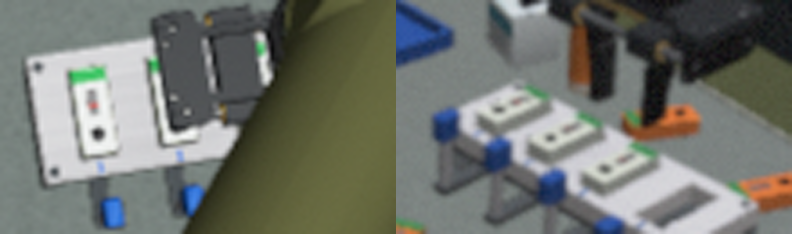

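All three cartridges stand proud: scene half (510,105), (563,133), (617,163). The grips at (447,123), (497,153) and (552,185) are up. The grip slackened at the end of lift 3, but that rod is up as well. I'll pick cartridge 3 first.

Emit:
{"method": "drive_tool", "body": {"moves": [-0.03,0.04,0.7,0,44,-0.03,0.04,1.2,0,44,-0.03,0.04,1.4,0,44,-0.03,0.04,1.4,0,44]}}

```text
time_s: 17.73
tool_pos: [0.6099, -0.2823, 0.0364]
tool_rot: [180.0, -0.1, -171.6]
force: [0.5, 0.1, -0.1]
grip_width: 0.0441
grasp_force: 0.0
```

Emit:
{"method": "drive_tool", "body": {"moves": [0,0,0,0,24,0,0,0,0,20,0,0,0,0,20,0,0,0,0,20], "squeeze": 20}}

```text
time_s: 18.23
tool_pos: [0.6109, -0.2825, 0.0377]
tool_rot: [-180.0, 0.1, -171.6]
force: [0.9, -0.2, 2.1]
grip_width: 0.0256
grasp_force: 20.0
```

Emit:
{"method": "drive_tool", "body": {"moves": [0,0,-0.3,0,20,0,0,-0.8,0,20,0,0,-2,0,20,0,0,-2,0,20]}}

```text
time_s: 18.73
tool_pos: [0.6134, -0.2843, 0.1233]
tool_rot: [-179.7, 0.5, -171.6]
force: [0.3, 0.5, -1.0]
grip_width: 0.0261
grasp_force: 20.0
```

```bash
python3 go.py .56,-.1,.11,186 .552,.117,.10,184.4 .552,.117,-.01,184.4
```

```text
t18.7 at [ 0.6134 -0.2843  0.1233] rot [-179.7    0.5 -171.6] q [ -2.  26.  33.  86. -15.  72. 131.] F [ 0.3  0.5 -1. ] w 0.0261 g 20.0
[0.646 4.753 0.331] 0.24 rows>= 4
[-0.368  5.416  0.25 ] 0.16 rows>= 4
[-0.    0.    2.75] -0.0 rows>= 2
```

Emit:
{"method": "drive_tool", "body": {"moves": [0.64,4.75,0.2,0.24,20,0.64,4.75,0.2,0.24,20,0.64,4.75,0.2,0.24,20,0.64,4.75,0.2,0.24,20,0.64,4.75,0.2,0.24,20]}}

```text
time_s: 19.35
tool_pos: [0.5574, -0.0981, 0.1095]
tool_rot: [-180.0, 0.1, -173.9]
force: [0.6, -1.1, -0.4]
grip_width: 0.0256
grasp_force: 20.0
```

Emit:
{"method": "drive_tool", "body": {"moves": [-0.37,5.4,0.25,0.16,20,-0.37,5.4,0.25,0.16,20,-0.37,5.4,0.25,0.16,20,-0.37,5.4,0.25,0.16,20,-0.37,5.4,0.25,0.16,20]}}

```text
time_s: 19.98
tool_pos: [0.5498, 0.1194, 0.0988]
tool_rot: [-180.0, 0.0, -175.5]
force: [-0.0, -0.2, -0.6]
grip_width: 0.0257
grasp_force: 20.0
```

```bash
cat > tray.py <<'E'
from h import *
def tray():
    im,d=env.read_camera('scene'); hsv=cv2.cvtColor(im,cv2.COLOR_RGB2HSV)
    b=(hsv[...,0]>100)&(hsv[...,0]<125)&(hsv[...,1]>130); b[:,310:]=0
    comps(b,'tray scene',300,.02,cloud('scene',d),'scene')
    im,d=env.read_camera('top'); hsv=cv2.cvtColor(im,cv2.COLOR_RGB2HSV)
    b=(hsv[...,0]>100)&(hsv[...,0]<125)&(hsv[...,1]>130)&(hsv[...,2]>50); b[:,290:]=0
    comps(b,'tray top',300,.02,cloud('top',d))
tray()
E
python3 tray.py; python3 go.py .552,.117,.03,184.4 .552,.117,-.01,184.4
```

```text
tray scene [253.3 209.2] 1613 z0.006 c [0.5345 0.0951] rect [0.5403 0.0975] [0.2696 0.1517] 4.5
tray top [217.7 171. ] 679 z0.006 c [0.6536 0.1014] rect [0.6484 0.1055] [0.0673 0.0968] 4.4
tray top [221.9 234.5] 1328 z0.005 c [0.4768 0.0899] rect [0.4794 0.0922] [0.112  0.0962] 4.4
t20.1 at [0.5502 0.1155 0.099 ] rot [-179.9    0.  -175.8] q [-35.  12.  24. 104.  -5.  65.  84.] F [ 0.2 -0.4 -1. ] w 0.0257 g 20.0
[-0.047  0.035  1.726] -0.02 rows>= 2
[-0.  0.  1.] -0.0 rows>= 1
```

Emit:
{"method": "drive_tool", "body": {"moves": [-0.05,0.04,1.2,0,20,-0.05,0.04,2.2,0,20,-0.05,0.04,2.6,0,20,-0.05,0.04,2.77,0,20,-0.05,0.04,2.77,0,20]}}

```text
time_s: 20.7
tool_pos: [0.5526, 0.1192, -0.0106]
tool_rot: [180.0, 0.1, -175.7]
force: [-0.5, 0.5, 0.3]
grip_width: 0.0257
grasp_force: 20.0
```

Emit:
{"method": "drive_tool", "body": {"moves": [0,0,0,0,20,0,0,0,0,44,0,0,0,0,44,0,0,-1,0,44,0,0,-2.8,0,44]}}

```text
time_s: 21.32
tool_pos: [0.5492, 0.1197, 0.0899]
tool_rot: [-179.9, -0.3, -175.6]
force: [1.4, 1.0, 0.2]
grip_width: 0.0435
grasp_force: 0.0
```

```bash
python3 go.py .57,-.08,.11,186 .6005,-.2245,.09,188.4 .6005,-.2245,.038,188.4
```

```text
t21.3 at [0.5492 0.1197 0.0899] rot [-179.9   -0.3 -175.6] q [-36.  13.  24. 104.  -6.  65.  84.] F [1.4 1.  0.2] w 0.0435 g 0.0
[-0.132 -5.017 -0.501] -0.16 rows>= 4
[-0.381 -3.672  0.5  ] -0.24 rows>= 3
[-0.   0.   1.3] -0.0 rows>= 1
```

Emit:
{"method": "drive_tool", "body": {"moves": [-0.13,-5.0,-0.5,-0.16,44,-0.13,-5.0,-0.5,-0.16,44,-0.13,-5.0,-0.5,-0.16,44,-0.13,-5.0,-0.5,-0.16,44,-0.13,-5.0,-0.5,-0.16,44]}}

```text
time_s: 21.95
tool_pos: [0.5717, -0.0798, 0.1108]
tool_rot: [180.0, 0.0, -174.1]
force: [0.1, 0.2, -0.3]
grip_width: 0.044
grasp_force: 0.0
```

Emit:
{"method": "drive_tool", "body": {"moves": [-0.38,-3.67,0.5,-0.24,44,-0.38,-3.67,0.5,-0.24,44,-0.38,-3.67,0.5,-0.24,44,-0.38,-3.67,0.5,-0.24,44,-0.38,-3.67,0.5,-0.24,44]}}

```text
time_s: 22.58
tool_pos: [0.6029, -0.2197, 0.0902]
tool_rot: [179.9, -0.0, -171.4]
force: [-0.1, 0.8, -0.1]
grip_width: 0.0437
grasp_force: 0.0
```

```bash
python3 go.py .6005,-.2245,.0375,188.4; python3 - <<'E'
from h import *
im,d=env.read_camera('top'); P=cloud('top',d)
w=(im.min(2)>170)&(P[...,1]>.03)&(P[...,1]<.2)&(P[...,0]>.4)&(P[...,0]<.7)
comps(w,'cart',60,.023,P)
E
python3 tray.py
```

```text
t22.6 at [ 0.6029 -0.2197  0.0902] rot [ 179.9   -0.  -171.4] q [ -8.  24.  33.  93. -14.  68. 127.] F [-0.1  0.8 -0.1] w 0.0437 g 0.0
[ 0.078 -0.109  1.317] 0.02 rows>= 1
cart [211.4 210. ] 158 z0.023 c [0.5446 0.1184] rect [0.5451 0.1187] [0.0532 0.0262] 4.5
tray scene [253.3 209.4] 1446 z0.006 c [0.5339 0.0939] rect [0.5393 0.0971] [0.269  0.1521] 4.1
tray top [212.2 208. ] 4281 z0.006 c [0.5505 0.1167] rect [0.5514 0.1168] [0.2593 0.1341] 4.4
```

Cartridge 3 lies flat in the tray centre (top at 23 mm). Cartridge 2 is next.

Emit:
{"method": "drive_tool", "body": {"moves": [0.05,-0.09,0.7,0,44,0.05,-0.09,1.1,0,44,0.05,-0.09,1.31,0,44,0.05,-0.09,1.31,0,44]}}

```text
time_s: 23.22
tool_pos: [0.6006, -0.2266, 0.0378]
tool_rot: [180.0, -0.0, -171.5]
force: [0.3, -0.2, -0.1]
grip_width: 0.0437
grasp_force: 0.0
```

Emit:
{"method": "drive_tool", "body": {"moves": [0,0,0,0,24,0,0,0,0,20,0,0,0,0,20,0,0,0,0,20]}}

```text
time_s: 23.72
tool_pos: [0.601, -0.225, 0.0388]
tool_rot: [179.8, 0.0, -171.5]
force: [-2.5, 4.9, 5.7]
grip_width: 0.0258
grasp_force: 20.0
```

Emit:
{"method": "drive_tool", "body": {"moves": [0,0,-0.3,0,20,0,0,-0.8,0,20,0,0,-2,0,20,0,0,-2,0,20,0,0,-2,0,20]}}

```text
time_s: 24.35
tool_pos: [0.601, -0.2279, 0.1193]
tool_rot: [-179.9, 0.1, -171.6]
force: [-0.2, -0.3, -1.0]
grip_width: 0.0258
grasp_force: 20.0
```

```bash
python3 tray.py; python3 go.py .6,-.02,.11,186 .632,.123,.10,184.4 .632,.123,-.011,184.4
```

```text
tray scene [253.3 209.3] 1437 z0.006 c [0.5341 0.094 ] rect [0.5393 0.0974] [0.2676 0.1516] 4.4
tray top [212.2 208. ] 4283 z0.006 c [0.5505 0.1167] rect [0.5514 0.1168] [0.2593 0.1341] 4.4
t24.4 at [ 0.6001 -0.2273  0.1176] rot [ 1.800e+02 -1.000e-01 -1.716e+02] q [ -8.  22.  34.  91. -13.  71. 126.] F [-0.3  0.9 -0.6] w 0.0257 g 20.0
[-0.754  5.126  0.19 ] 0.24 rows>= 4
[-1.169  3.472  0.25 ] 0.16 rows>= 3
[-0.     0.     2.775] -0.0 rows>= 2
```

Emit:
{"method": "drive_tool", "body": {"moves": [-0.75,5.1,0.15,0.24,20,-0.75,5.1,0.15,0.24,20,-0.75,5.1,0.15,0.24,20,-0.75,5.1,0.15,0.24,20,-0.75,5.1,0.15,0.24,20]}}

```text
time_s: 25.08
tool_pos: [0.6001, -0.0197, 0.1114]
tool_rot: [-180.0, -0.1, -173.8]
force: [-0.6, -0.1, -0.6]
grip_width: 0.0254
grasp_force: 20.0
```

Emit:
{"method": "drive_tool", "body": {"moves": [-1.17,3.47,0.25,0.16,20,-1.17,3.47,0.25,0.16,20,-1.17,3.47,0.25,0.16,20,-1.17,3.47,0.25,0.16,20,-1.17,3.47,0.25,0.16,20]}}

```text
time_s: 25.7
tool_pos: [0.6329, 0.1172, 0.1023]
tool_rot: [-179.9, -0.0, -175.9]
force: [-0.7, -1.0, -1.5]
grip_width: 0.0256
grasp_force: 20.0
```

```bash
python3 tray.py; python3 go.py .632,.123,-.011,184.4
```

```text
tray scene [253.4 209.4] 1439 z0.006 c [0.5342 0.0938] rect [0.5391 0.0973] [0.2688 0.1516] 4.5
tray top [219.4 218.7] 2519 z0.005 c [0.5206 0.0967] rect [0.5288 0.0992] [0.2134 0.1062] 2.8
t25.8 at [0.6328 0.118  0.1026] rot [-179.9    0.  -175.8] q [-34.  22.  26.  92. -10.  69.  89.] F [ 0.5 -0.5 -0.3] w 0.0258 g 20.0
[0.012 0.126 2.84 ] -0.02 rows>= 2
```

Emit:
{"method": "drive_tool", "body": {"moves": [0.01,0.12,1.2,0,20,0.01,0.12,2.2,0,20,0.01,0.12,2.65,0,20,0.01,0.12,2.83,0,20,0.01,0.12,2.83,0,20]}}

```text
time_s: 26.42
tool_pos: [0.6327, 0.1262, -0.01]
tool_rot: [180.0, 0.1, -175.6]
force: [0.4, -0.1, 0.1]
grip_width: 0.0258
grasp_force: 20.0
```

Emit:
{"method": "drive_tool", "body": {"moves": [0,0,0,0,20,0,0,0,0,44,0,0,0,0,44,0,0,-1,0,44,0,0,-2.8,0,44]}}

```text
time_s: 27.05
tool_pos: [0.6299, 0.1265, 0.0906]
tool_rot: [-179.9, -0.3, -175.6]
force: [1.0, -0.3, 0.8]
grip_width: 0.0437
grasp_force: 0.0
```

```bash
python3 go.py .6,-.05,.11,186 .592,-.165,.09,188.4 .592,-.165,.038,188.4
```

```text
t27.1 at [0.6299 0.1265 0.0906] rot [-179.9   -0.3 -175.6] q [-34.  23.  26.  92. -11.  68.  89.] F [ 1.  -0.3  0.8] w 0.0437 g 0.0
[ 1.086 -4.341 -0.485] -0.16 rows>= 3
[ 0.499 -2.838  0.5  ] -0.24 rows>= 2
[-0.   0.   1.3] -0.0 rows>= 1
```

Emit:
{"method": "drive_tool", "body": {"moves": [1.08,-4.34,-0.48,-0.16,44,1.08,-4.34,-0.48,-0.16,44,1.08,-4.34,-0.48,-0.16,44,1.08,-4.34,-0.48,-0.16,44]}}

```text
time_s: 27.55
tool_pos: [0.6015, -0.057, 0.1122]
tool_rot: [-179.9, 0.1, -174.5]
force: [0.2, 0.4, 0.2]
grip_width: 0.0437
grasp_force: 0.0
```

Emit:
{"method": "drive_tool", "body": {"moves": [0.5,-2.84,0.5,-0.24,44,0.5,-2.84,0.5,-0.24,44,0.5,-2.84,0.5,-0.24,44,0.5,-2.84,0.5,-0.24,44,0.5,-2.84,0.5,-0.24,44]}}

```text
time_s: 28.18
tool_pos: [0.595, -0.1621, 0.0908]
tool_rot: [179.9, 0.0, -171.4]
force: [0.9, -0.3, -0.1]
grip_width: 0.044
grasp_force: 0.0
```

```bash
python3 - <<'E'
from h import *
im,d=env.read_camera('top'); P=cloud('top',d)
w=(im.min(2)>170)&(P[...,1]>.03)&(P[...,1]<.2)&(P[...,0]>.4)&(P[...,0]<.7)
comps(w,'cart',60,.023,P)
E
python3 tray.py;python3 go.py .592,-.165,.038,188.4
```

```text
cart [208.9 180.3] 165 z0.023 c [0.6272 0.1255] rect [0.6268 0.1255] [0.0539 0.0263] 4.4
cart [211.4 210. ] 158 z0.023 c [0.5445 0.1184] rect [0.5451 0.1187] [0.0532 0.0262] 4.5
tray scene [250.7 210.6] 1273 z0.007 c [0.522  0.0913] rect [0.5393 0.0974] [0.2676 0.1517] 4.5
tray top [212.4 209.8] 4035 z0.006 c [0.5455 0.1161] rect [0.5514 0.1168] [0.2593 0.1341] 4.4
t28.3 at [ 0.5947 -0.1631  0.0909] rot [ 180.     0.  -171.4] q [-14.  20.  33.  97. -12.  67. 121.] F [-0.4 -0.6 -0.1] w 0.0439 g 0.0
[ 0.074 -0.036  1.323] 0.02 rows>= 1
```

Both cartridges lie flat. Now cartridge 1.

Emit:
{"method": "drive_tool", "body": {"moves": [0.06,-0.03,0.7,0,44,0.06,-0.03,1.1,0,44,0.06,-0.03,1.32,0,44,0.06,-0.03,1.32,0,44]}}

```text
time_s: 28.82
tool_pos: [0.5917, -0.1661, 0.0375]
tool_rot: [180.0, -0.1, -171.6]
force: [0.8, -0.0, -0.4]
grip_width: 0.0441
grasp_force: 0.0
```

Emit:
{"method": "drive_tool", "body": {"moves": [0,0,0,0,24,0,0,0,0,20,0,0,0,0,20,0,0,0,0,20]}}

```text
time_s: 29.32
tool_pos: [0.5924, -0.1657, 0.0386]
tool_rot: [180.0, 0.1, -171.6]
force: [-0.8, 2.2, 4.6]
grip_width: 0.0257
grasp_force: 20.0
```

Emit:
{"method": "drive_tool", "body": {"moves": [0,0,-0.3,0,20,0,0,-0.8,0,20,0,0,-2,0,20,0,0,-2,0,20,0,0,-2,0,20]}}

```text
time_s: 29.95
tool_pos: [0.5921, -0.1666, 0.1188]
tool_rot: [-180.0, 0.1, -171.6]
force: [-0.5, 0.9, -0.8]
grip_width: 0.0257
grasp_force: 20.0
```

```bash
python3 tray.py; python3 go.py .53,-.02,.11,186 .472,.111,.10,184.4 .472,.111,-.011,184.4
```

```text
tray scene [250.7 210.5] 1278 z0.007 c [0.5222 0.0915] rect [0.5395 0.0976] [0.268  0.1521] 4.5
tray top [212.4 209.8] 4033 z0.006 c [0.5455 0.116 ] rect [0.5514 0.1168] [0.2593 0.1341] 4.4
t30.1 at [ 0.5913 -0.1662  0.1173] rot [ 1.800e+02 -1.000e-01 -1.716e+02] q [-14.  19.  33.  95. -11.  69. 120.] F [-1.5 -0.4 -1.4] w 0.0258 g 20.0
[0.979 3.839 0.183] 0.24 rows>= 3
[1.1   3.409 0.25 ] 0.16 rows>= 3
[-0.     0.     2.775] -0.0 rows>= 2
```

Emit:
{"method": "drive_tool", "body": {"moves": [0.98,3.84,0.15,0.24,20,0.98,3.84,0.15,0.24,20,0.98,3.84,0.15,0.24,20,0.98,3.84,0.15,0.24,20]}}

```text
time_s: 30.55
tool_pos: [0.5291, -0.0166, 0.1109]
tool_rot: [179.9, -0.1, -173.6]
force: [0.1, -0.1, 0.2]
grip_width: 0.0261
grasp_force: 20.0
```

Emit:
{"method": "drive_tool", "body": {"moves": [1.1,3.41,0.25,0.16,20,1.1,3.41,0.25,0.16,20,1.1,3.41,0.25,0.16,20,1.1,3.41,0.25,0.16,20,1.1,3.41,0.25,0.16,20]}}

```text
time_s: 31.18
tool_pos: [0.4735, 0.1086, 0.1019]
tool_rot: [-179.9, 0.0, -175.7]
force: [-0.2, -0.0, -0.7]
grip_width: 0.0257
grasp_force: 20.0
```

```bash
python3 tray.py; python3 go.py .472,.111,-.011,184.4
```

```text
tray scene [250.7 210.5] 1277 z0.007 c [0.5223 0.0914] rect [0.5395 0.0974] [0.268  0.1517] 4.5
tray top [213. 186.] 1975 z0.006 c [0.6117 0.1144] rect [0.6009 0.1205] [0.16  0.134] 4.3
t31.3 at [0.4734 0.1088 0.1019] rot [-180.     0.  -175.8] q [-39.   2.  23. 113.  -1.  65.  79.] F [ 1.1 -1.  -0.4] w 0.0256 g 20.0
[0.032 0.057 2.824] -0.02 rows>= 2
```

Emit:
{"method": "drive_tool", "body": {"moves": [0.03,0.06,1.2,0,20,0.03,0.06,2.2,0,20,0.03,0.06,2.65,0,20,0.03,0.06,2.82,0,20,0.03,0.06,2.82,0,20]}}

```text
time_s: 31.9
tool_pos: [0.4717, 0.1125, -0.0107]
tool_rot: [-180.0, 0.0, -175.6]
force: [-0.6, 0.7, -0.7]
grip_width: 0.0257
grasp_force: 20.0
```

Emit:
{"method": "drive_tool", "body": {"moves": [0,0,0,0,20,0,0,0,0,44,0,0,0,0,44,0,0,-1,0,44,0,0,-2.8,0,44]}}

```text
time_s: 32.52
tool_pos: [0.4694, 0.1126, 0.0914]
tool_rot: [-179.9, -0.2, -175.6]
force: [1.3, 1.1, 0.4]
grip_width: 0.0432
grasp_force: 0.0
```

```bash
python3 go.py .5146,-.176,.10,188.4 .5146,-.176,.066,188.4
```

```text
t32.5 at [0.4694 0.1126 0.0914] rot [-179.9   -0.2 -175.6] q [-39.   3.  23. 114.  -1.  64.  79.] F [1.3 1.1 0.4] w 0.0432 g 0.0
[-0.569 -7.281 -0.216] -0.4 rows>= 5
[-0.    0.    0.85] -0.0 rows>= 1
```

Emit:
{"method": "drive_tool", "body": {"moves": [-0.3,-3.64,-0.4,-0.2,10,-0.3,-3.64,-0.4,-0.2,0,-0.3,-3.64,-0.4,-0.2,0]}}

```text
time_s: 32.9
tool_pos: [0.495, -0.0354, 0.1089]
tool_rot: [-180.0, 0.1, -173.9]
force: [-0.2, 1.2, 0.0]
grip_width: 0.0216
grasp_force: 0.0
```

Emit:
{"method": "drive_tool", "body": {"moves": [-0.3,-3.64,0,-0.2,0,-0.3,-3.64,0,-0.2,0,-0.3,-3.64,0,-0.2,0,-0.3,-3.64,0,-0.2,0,-0.3,-3.64,0,-0.2,0]}}

```text
time_s: 33.52
tool_pos: [0.5226, -0.1728, 0.1075]
tool_rot: [179.9, -0.0, -171.5]
force: [-0.1, 0.2, -0.5]
grip_width: 0.0004
grasp_force: 0.0
```

```bash
python3 go.py .5146,-.176,.066,188.4; python3 - <<'E'
from h import *
im,d=env.read_camera('top'); P=cloud('top',d)
w=(im.min(2)>170)&(P[...,1]>.03)&(P[...,1]<.2)&(P[...,0]>.4)&(P[...,0]<.7)
comps(w,'cart',60,.023,P)
E
python3 tray.py
```

```text
t33.5 at [ 0.5226 -0.1728  0.1075] rot [ 179.9   -0.  -171.5] q [-19.  11.  39. 105.  -8.  66. 121.] F [-0.1  0.2 -0.5] w 0.0004 g 0.0
[ 0.21  -0.051  1.038] 0.01 rows>= 1
cart [208.9 180.3] 165 z0.023 c [0.6272 0.1255] rect [0.6268 0.1255] [0.0539 0.0263] 4.4
cart [211.4 210. ] 155 z0.023 c [0.5445 0.1184] rect [0.5451 0.1187] [0.0532 0.0262] 4.5
cart [213.7 238.5] 164 z0.023 c [0.4659 0.1119] rect [0.4659 0.112 ] [0.0537 0.0263] 4.4
tray scene [252.9 210. ] 1083 z0.007 c [0.5302 0.0906] rect [0.5403 0.0951] [0.2695 0.1563] 4.0
tray top [212.3 208.1] 3782 z0.006 c [0.5504 0.1164] rect [0.5515 0.1168] [0.2596 0.1341] 4.4
```

All three lie flat in the tray. Now I'll push rod 1 down with closed fingers.

Emit:
{"method": "drive_tool", "body": {"moves": [0.2,-0.05,0.4,0,0,0.2,-0.05,0.8,0,0,0.2,-0.05,0.8,0,0]}}

```text
time_s: 34.05
tool_pos: [0.5132, -0.177, 0.0735]
tool_rot: [179.9, -0.2, -171.6]
force: [0.5, 0.2, 0.2]
grip_width: 0.0003
grasp_force: 0.0
```

Emit:
{"method": "drive_tool", "body": {"moves": [0,0,0.15,0,0,0,0,0.3,0,0,0,0,0.45,0,0,0,0,0.57,0,0,0,0,0.57,0,0]}}

```text
time_s: 34.67
tool_pos: [0.5155, -0.1777, 0.053]
tool_rot: [-180.0, 0.1, -171.6]
force: [-0.5, -0.2, 4.8]
grip_width: 0.0005
grasp_force: 2.2
```

Emit:
{"method": "drive_tool", "body": {"moves": [0,0,0.05,0,0,0,0,0.1,0,0,0,0,0.1,0,0]}}

```text
time_s: 35.05
tool_pos: [0.5155, -0.1778, 0.0525]
tool_rot: [179.9, 0.1, -171.6]
force: [-10.6, 3.6, 29.3]
grip_width: 0.0007
grasp_force: 15.0
```

Emit:
{"method": "drive_tool", "body": {"moves": [0,0,-0.5,0,0,0,0,-1.2,0,0,0,-1.5,-1.2,0,0,0,-1.5,-1.2,0,0,0,-1.5,-1.2,0,0]}}

```text
time_s: 35.67
tool_pos: [0.5232, -0.2366, 0.0959]
tool_rot: [180.0, -0.1, -171.6]
force: [0.9, 0.3, 0.3]
grip_width: 0.0006
grasp_force: 0.0
```

```bash
python3 go.py .5237,-.2353,.07,188.4; python3 - <<'E'
from h import *
im,d=env.read_camera('top'); P=cloud('top',d)
for n,g in(('1',(320,219)),):
    q=P[g[1]-6:g[1]+7,g[0]-5:g[0]+6].reshape(-1,3); q=q[(q[:,2]>.070)]; print(n,np.median(q,0).round(4),len(q))
E
```

```text
t35.7 at [ 0.5232 -0.2366  0.0959] rot [ 1.800e+02 -1.000e-01 -1.716e+02] q [-13.  16.  41. 103. -11.  66. 129.] F [0.9 0.3 0.3] w 0.0006 g 0.0
[-0.017  0.031  0.649] -0.0 rows>= 1
1 [ 0.506  -0.1568  0.2355] 141
```

Rod 1 is on its stop (the force rose to 29 N at z 0.0525). Rods 2 and 3 next.

Emit:
{"method": "drive_tool", "body": {"moves": [-0.02,0.03,0.55,0,0,-0.02,0.03,0.75,0,0,-0.02,0.03,0.9,0,0,-0.02,0.03,1.05,0,0,-0.02,0.03,1.05,0,0]}}

```text
time_s: 36.35
tool_pos: [0.5247, -0.2358, 0.0547]
tool_rot: [-180.0, 0.0, -171.6]
force: [-0.2, 0.3, 0.1]
grip_width: 0.0007
grasp_force: 0.0
```

Emit:
{"method": "drive_tool", "body": {"moves": [0,0,0.05,0,0,0,0,0.09,0,0,0,0,0.09,0,0]}}

```text
time_s: 36.72
tool_pos: [0.5247, -0.2362, 0.0529]
tool_rot: [180.0, 0.1, -171.6]
force: [-3.9, 1.0, 12.4]
grip_width: 0.0007
grasp_force: 5.9
```

```bash
python3 go.py
```

```text
t36.7 at [ 0.5247 -0.2362  0.0529] rot [ 1.800e+02  1.000e-01 -1.716e+02] q [-12.  19.  40. 105. -14.  61. 131.] F [-3.9  1.  12.4] w 0.0007 g 5.9
```

Emit:
{"method": "drive_tool", "body": {"moves": [0,0,-0.5,0,0,0,0,-1.1,0,0,0,-1.5,-1.1,0,0,0,-1.5,-1.1,0,0,0,-1.5,-1.1,0,0]}}

```text
time_s: 37.35
tool_pos: [0.533, -0.2953, 0.0954]
tool_rot: [180.0, -0.0, -171.6]
force: [0.2, 1.7, -0.3]
grip_width: 0.0002
grasp_force: 0.0
```

Emit:
{"method": "drive_tool", "body": {"moves": [0,0,0.5,0,0,0,0,0.7,0,0,0,0,0.85,0,0,0,0,1.0,0,0,0,0,1.0,0,0]}}

```text
time_s: 37.98
tool_pos: [0.5334, -0.295, 0.0548]
tool_rot: [-180.0, 0.0, -171.6]
force: [-0.3, 0.6, -0.1]
grip_width: 0.0005
grasp_force: 0.0
```

Emit:
{"method": "drive_tool", "body": {"moves": [0,0,0.06,0,0,0,0,0.11,0,0,0,0,0.11,0,0]}}

```text
time_s: 38.35
tool_pos: [0.5335, -0.2955, 0.0529]
tool_rot: [180.0, 0.1, -171.6]
force: [-5.0, 3.0, 12.0]
grip_width: 0.0008
grasp_force: 6.4
```

Emit:
{"method": "drive_tool", "body": {"moves": [0,0,-1,0,0,0,0,-2,0,0,0,0,-3,0,0,0,2,-3,0,0,0,3,-3,0,0]}}

```text
time_s: 38.98
tool_pos: [0.5157, -0.1757, 0.1712]
tool_rot: [-180.0, 0.1, -171.7]
force: [1.2, 0.4, -0.4]
grip_width: 0.0004
grasp_force: 0.0
```

Emit:
{"method": "drive_tool", "body": {"moves": [0,5,0,0,0,0,5,0,0,0,0,5,0,0,0,0,5,0,0,0,0,5,0,0,0]}}

```text
time_s: 39.6
tool_pos: [0.4865, 0.0217, 0.1708]
tool_rot: [-180.0, 0.0, -171.5]
force: [-0.2, -1.0, 0.4]
grip_width: 0.0001
grasp_force: 0.0
```

```bash
python3 go.py; python3 - <<'E'
from h import *
im,d=env.read_camera('top'); P=cloud('top',d)
for n,g in enumerate([(320,219),(342,216),(364,212),(386,208)]):
    q=P[g[1]-6:g[1]+7,g[0]-5:g[0]+6].reshape(-1,3); q=q[(q[:,2]>.070)]; print('lift',n+1,np.median(q,0).round(4),len(q))
w=(im.min(2)>170)&(P[...,1]>.03)&(P[...,1]<.2)&(P[...,0]>.4)&(P[...,0]<.7)
comps(w,'cart',60,.023,P)
im2,d2=env.read_camera('scene')
save('fin',np.hstack([cv2.resize(im[100:320,90:410],None,fx=1.25,fy=1.25),cv2.resize(im2[150:370,150:470],None,fx=1.25,fy=1.25)]))
E
```

```text
t39.6 at [0.4865 0.0217 0.1708] rot [-180.     0.  -171.5] q [-35.  -2.  29. 109.   1.  73.  92.] F [-0.2 -1.   0.4] w 0.0001 g 0.0
lift 1 [ 0.5143 -0.1778  0.0781] 44
lift 2 [ 0.5219 -0.2365  0.0778] 49
lift 3 [ 0.5307 -0.2955  0.0779] 46
lift 4 [ 0.5395 -0.3544  0.0786] 49
cart [218.7 173. ] 155 z0.023 c [0.6474 0.0985] rect [0.6475 0.0985] [0.0523 0.0261] 4.3
```

View pics/fin.png

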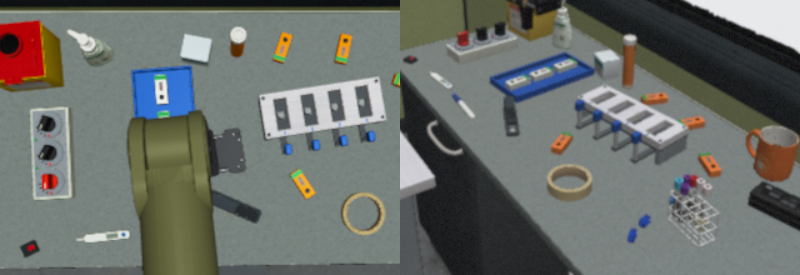

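The final picture shows every nest empty, all grips down and the red knob off. The tray has been knocked a few centimetres with the three cartridges still in it, at (515,80), (540,73) and (566,66) in the scene half. I'll move the arm aside, check their heights, then hand in.

Emit:
{"method": "drive_tool", "body": {"moves": [0,-5,0,0,0,0,-5,0,0,0,0,-5,0,0,0,0,-5,0,0,0,0,-5,0,0,0]}}

```text
time_s: 40.33
tool_pos: [0.515, -0.1786, 0.1707]
tool_rot: [-180.0, -0.0, -171.9]
force: [-0.0, 0.7, 0.6]
grip_width: 0.0005
grasp_force: 0.0
```

Emit:
{"method": "drive_tool", "body": {"moves": [0,0,0,0,0,0,0,0,0,0,0,0,0,0,0,0,0,0,0,0]}}

```text
time_s: 40.83
tool_pos: [0.5157, -0.1757, 0.1709]
tool_rot: [180.0, 0.0, -171.5]
force: [0.2, -0.2, 0.6]
grip_width: -0.0001
grasp_force: 0.0
```

```bash
python3 - <<'E'
from h import *
im,d=env.read_camera('top'); P=cloud('top',d)
w=(im.min(2)>170)&(P[...,1]>.0)&(P[...,1]<.2)&(P[...,0]>.4)&(P[...,0]<.7)
comps(w,'cart',60,.023,P)
E
python3 tray.py; python3 go.py
```

```text
cart [218.7 173. ] 155 z0.024 c [0.6474 0.0985] rect [0.6475 0.0985] [0.0523 0.0261] 4.3
cart [221.1 202.4] 161 z0.023 c [0.5653 0.0917] rect [0.5656 0.0917] [0.0535 0.0262] 4.4
cart [223.7 230.8] 159 z0.023 c [0.4867 0.0847] rect [0.4871 0.0849] [0.0531 0.0263] 4.3
tray scene [262.9 211.7] 1125 z0.007 c [0.5529 0.0622] rect [0.56   0.0697] [0.269  0.1507] 4.4
tray top [222.3 200.3] 3750 z0.006 c [0.5717 0.0888] rect [0.5727 0.0893] [0.2595 0.1339] 4.4
t41.0 at [ 0.5156 -0.1761  0.1709] rot [ 180.     0.  -171.6] q [-22.   7.  42. 102.  -5.  73. 119.] F [ 0.1 -0.8  0.3] w 0.0003 g 0.0
```

```bash
python3 -c "
from cell import env
print(env.sign_off())"
```

```text
the job is handed in; nothing more can be done
None
```

I've handed the job in, with no verdict shown: heater knob turned to its off stop, the three cartridges present flat in the tray (after it was knocked aside), all knockout rods down, and the arm clear.

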